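# Slide the box under the chute and tip the cut tubes in

## Robot

A 6-joint arm with a two-finger parallel gripper is mounted at the origin on the work surface; the furniture and walls round the work are solid. World frame = base frame: x ahead of the robot, y to its left, z up, the work surface at z = 0. Lengths are in m, angles in rad, forces in N, time in s.
With the tool pointing down it reaches from about 0.25 to 0.725 m from the base axis. Payload 4 kg.
Tool frame: the origin (TCP) lies midway between the tips of the shut fingers; the grasp point (between the pads) lies bot.pinch_z behind it (bot.pinch_z is the distance from the TCP to the grasp point, in m); z points along the fingers, y is the line along which they close (so a half turn about z gives the same grasp; the last joint's range is limited). The gripper opens to 85 mm and grips with 20 to 120 N. Pads are 22 mm wide; open, the fingers measure 114 mm over their backs; the gripper's body (76 mm by 85 mm) begins 54 mm behind the grasp point. The pads swing forward as they close: fully open they stand 13 mm farther back than shut.
Start: joints at [1.271, 0.241, 0.005, 1.335, 0, 1.571], TCP at [0.148, 0.478, 0.209] pointing down, gripper open.
Joint ranges: [-2.72, 2.72], [-1.05, 1.87], [-1.09, 1.28], [-1.99, 2.15], [-1.42, 1.44], [-3.14, 3.14]. Speed limits (rad/s): [2.79, 2.79, 3.14, 3.14, 3.14, 3.14].

## Interface

Orientations are given as a unit quaternion [x, y, z, w].
In Python, from workcell import bot gives the robot as it stands.
- The arm moves only by the shell command python3 jog.py 'ROWS'. ROWS is a JSON list of rows, 1 to 10 of them, each of 7 numbers: a rotation vector rx, ry, rz in rad, then dx, dy, dz in m, then the finger opening in m; each row is the pose to reach, as a shift and turn from the pose commanded when the command began, along the tool's axes at that moment; what a row does not reach only later rows make up. A row lasts 1/8 s, in which the tool goes at most 0.0625 m and 0.188 rad, less where a joint would pass 70% of its speed; a pose out of reach is approached as far as the arm can. The fingers move at their own pace and stop on an object; the grip force is fixed at half the most. Time passes only in rows, so rows that do not move let the fingers close. It prints the time, the measured TCP pose, the force, the opening and the grip force at its end.
- bot.get_obs(): the state, without advancing time (a new reading comes with each control period).
- bot.camera(name): name is "scene" or "top"; returns the picture (420x560x3 uint8, red, green, blue); there is no depth.
- bot.calibration(name): a dict with "mtx" (3x3 intrinsics, pixels), "k1" (the pictures are not rectified: a ray, as slopes to the right and down, at radius r is drawn at 1 + k1 r^2 times it, then the intrinsics apply), "R" (3x3) and "t" (3): a world point X has camera coordinates R X + t. Camera axes: x right, y down, z forward; pixel columns grow to the right and rows downward; lengths in m; the calibration is good to about 2 mm. A picture is of the moment at which its call begins. calibration takes no time and is no camera call.
- bot.job_done(): hands the job in; it is judged then, once.
The state is a dict: "clock": time; "joint_pos": joint angles; "joint_vel": joint speeds; "tau": joint torques, N m; "eef_pos": TCP position; "tool_rot": TCP orientation; "ft_force": force on the tool from outside, world axes, zero at the start; "ft_torque": the same for the moment, N m; "grip_width": finger opening in m; "grasp_force": force on a finger pad.
Only numpy, scipy, OpenCV 4.12 (cv2) and the standard library are available. Lean on these libraries where they do the work, as an engineer would, in place of code of your own. Each camera call takes 0.05 s, during which the arm holds its last target. There are 200 camera calls.

## Task

Set the empty steel box down on the wide open end of the slide rail, its pull bar pointing outward, and let go of it; then push it along the rail (the pull bar is there for this) until it is fully home against the stop under the spout, and let go. Carry the pan of cut tubes to the chute and tip all three tubes through it into the box. Finally stand the empty pan upright on the bench again, leaving the box home under the spout and the other things on the bench undisturbed.

Things in the scene. Friction and masses are not known exactly. Their poses are not given: they have to be found in the camera images.
- chute_stand: Fixed grey sheet-steel stand on a dark base. Origin on the bench (z 0) straight below the spout's middle; its +y runs along the slide rail to the open loading end (about the robot's left), the chute rises towards -y, x lies across. Its place and heading vary. The words rail, spout and chute_mouth use this frame, in mm.
- rail_open_end (a point): Where the box is first set down: stand frame (0, 155, 14). The rail: two black runners, tops at z 14, up to y 205; aluminium side guides, tops at z 24, 116 apart (3 mm play each side of the box) from the stop to y 95, then flaring to 142 apart at y 205. Stop face at y -35: the box is home with its origin at (0, -1, 14), unturned.
- spout (a point): Middle of the spout's lower opening: stand frame (0, 0, 100), 11 mm above the box's rim. The spout is an open-topped hood, outer faces at y +32 and x -52, +52, from z 100 to 162. Nothing overhangs the rail beyond y +32; no gripper fits under it.
- chute_mouth (a point): Middle of the top edge of the chute's floor: stand frame (0, -131, 190). From there the floor falls at 40 degrees to y -24, z 100. Side walls 42 mm high over the floor, 98 mm apart inside, flaring to about 142 at the top edge. Open at the top and at this edge, so a pan can pour over it.
- box: Loose open-topped dark steel box, 110 (x) x 68 (y) x 75 mm high, walls 2.5 mm, about 0.35 kg. Origin: centre of its underside. Stands on the bench, its pull bar roughly to the robot's left. Can be lifted by fingers closing along y on the 68 mm; keep fingertips higher than z 32 mm there, above the bar.
- box_bar (a point): Grip point on the box's flat pull bar: box frame (0, 99, 21) mm. The bar is 10 mm thick (x), from z 12 to 30, and sticks out 90 mm from the middle of the +y end wall (y 34 to 124). Fingers close along x. With the box home this point is 67 mm from the spout's hood.
- pan: Loose aluminium carrying pan, about 0.25 kg, 106 (x) x 108 (y) mm. Origin: centre of its underside. Rear wall at y -53, 52 high; end walls at x -53 and +53; +y is open: its floor rises at 15 degrees from z 8 at the rear wall to the pouring lip at y 55, z 35. Feet from y -53 to 30. Stands upright, lip towards the chute. Tipped about 40 degrees to +y it empties; under 15 it keeps its tubes.
- pan_grip (a point): Middle of the pan's overhead wooden grip bar, over the centre of mass: pan frame (0, -10, 98) mm. The bar runs along x between the end walls, 12 mm wide (y), z 88 to 108. Fingers close along y. The tubes' tops reach z 46.
- tube_a_mid (a point): Centre of a plain, lightly oiled steel tube, 22 mm diameter, 70 mm long, about 0.09 kg, axis along the point's y: one of the three lying side by side along the pan's x, resting back against its rear wall.
- tube_b_mid (a point): Centre of a plain, lightly oiled steel tube, 22 mm diameter, 70 mm long, about 0.09 kg, axis along the point's y: one of the three lying side by side along the pan's x, resting back against its rear wall.
- tube_c_mid (a point): Centre of a plain, lightly oiled steel tube, 22 mm diameter, 70 mm long, about 0.09 kg, axis along the point's y: one of the three lying side by side along the pan's x, resting back against its rear wall.
- grease_tub: Bystander: white tub, 69 mm wide, 86 mm tall, standing at the back behind the rail. Origin: centre of its underside.
- oil_dropper: Bystander: small dropper bottle, 33 mm wide, 102 mm tall, behind the rail. Origin: centre of its underside.
- solder_spool: Bystander: spool, 64 mm wide, 34 mm tall, right of the pan. Origin: centre of its underside.

How it is judged:
On the way, in this order (a step that is already met when the one before it is completed fails the run):
1. the box stands on the open end of the rail, clear of the spout, pull bar outward, and is let go (x of box in the frame of chute_stand between -0.02 and 0.02 m and z of box in the frame of chute_stand between 0.01 and 0.019 m and angle between box's own z axis and vertical below 0.08 rad and y of box_bar in the frame of chute_stand above 0.15 m and y of box in the frame of chute_stand between 0.08 and 0.24 m and contact force between the fingers and box below 0.3 N and linear speed of box below 0.02 m/s), for 0.2 s.
2. the box is home against the stop under the spout and is let go (y of box_bar in the frame of chute_stand above 0.08 m and y of box in the frame of chute_stand between -0.007 and 0.007 m and x of box in the frame of chute_stand between -0.007 and 0.007 m and z of box in the frame of chute_stand between 0.01 and 0.019 m and angle between box's own z axis and vertical below 0.08 rad and contact force between the fingers and box below 0.3 N and linear speed of box below 0.02 m/s), for 0.2 s.
3. all three tubes have come into the box, which is still home (y of box_bar in the frame of chute_stand above 0.08 m and y of box in the frame of chute_stand between -0.007 and 0.007 m and x of box in the frame of chute_stand between -0.007 and 0.007 m and z of box in the frame of chute_stand between 0.01 and 0.019 m and angle between box's own z axis and vertical below 0.08 rad and x of tube_a_mid in the frame of box between -0.053 and 0.053 m and y of tube_a_mid in the frame of box between -0.034 and 0.034 m and z of tube_a_mid in the frame of box between 0.005 and 0.072 m and x of tube_b_mid in the frame of box between -0.053 and 0.053 m and y of tube_b_mid in the frame of box between -0.034 and 0.034 m and z of tube_b_mid in the frame of box between 0.005 and 0.072 m and x of tube_c_mid in the frame of box between -0.053 and 0.053 m and y of tube_c_mid in the frame of box between -0.034 and 0.034 m and z of tube_c_mid in the frame of box between 0.005 and 0.072 m), for 0.2 s.
At the end, for the whole second after the job is handed in: The box stands on the rail home against the stop (origin within 7 mm of home along and across, level, pull bar outward), all three tubes lie inside it, and the pan stands upright (within 4.5 degrees) on the bench; both are released and at rest (all of step 3 and contact force between the fingers and box below 0.3 N and contact force between the fingers and pan below 0.3 N and angle between pan's own z axis and vertical below 0.08 rad and height (world z) of pan between -0.004 and 0.008 m and linear speed of each of pan, box below 0.02 m/s); the robot touches nothing.
It fails at once if a bystander (grease tub) is pushed more than 3 cm from its place (distance of grease_tub from where it was at the start of the episode above 0.03 m).
It fails at once if a bystander (oil dropper) is pushed more than 3 cm from its place (distance of oil_dropper from where it was at the start of the episode above 0.03 m).
It fails at once if a bystander (solder spool) is pushed more than 3 cm from its place (distance of solder_spool from where it was at the start of the episode above 0.03 m).
It also fails if it takes over 72 s, if anything falls off the work surface, if the arm or the gripper's body presses on something with over 40 N, if the wrist force passes 120 N, or if a joint passes its speed limit or range.

## Working session

There is one attempt and no reset: what is moved stays moved. The work goes in short steps, Python scripts to look and compute and a shell command to move; the robot and the scene stay as the last step left them, time stands still between calls to the robot, and variables do not carry over. Pictures are saved under pics/ and viewed, at most 10 in all, crops included, and the job is handed in when it is done.

```bash
ls; mkdir -p pics
python3 - <<'E'
from workcell import bot
import cv2
for n in("scene","top"):
    cv2.imwrite(f"pics/{n}0.png",bot.camera(n)[:,:,::-1]); c=bot.calibration(n); print(n,c)
print(bot.get_obs(),bot.pinch_z)
E
```

```text
jog.py
pics
workcell.py
scene {'mtx': array([[517.47503853,   0.        , 279.7555561 ],
       [  0.        , 517.47503853, 213.70042805],
       [  0.        ,   0.        ,   1.        ]]), 'k1': -0.12481725376187139, 'R': array([[ 0.57897989, -0.81531684, -0.00638347],
       [-0.47788929, -0.33299871, -0.81285527],
       [ 0.6606089 ,  0.47367744, -0.58243074]]), 't': array([-0.28449009,  0.37408809,  1.34380515])}
top {'mtx': array([[480.74987281,   0.        , 282.60072273],
       [  0.        , 480.74987281, 205.10950028],
       [  0.        ,   0.        ,   1.        ]]), 'k1': -0.06619115328453593, 'R': array([[ 0.09222345, -0.99571351, -0.00703208],
       [-0.8408582 , -0.07409413, -0.53616001],
       [ 0.53334072,  0.05535951, -0.84408708]]), 't': array([-0.05238244,  0.50582164,  1.71037494])}
{'clock': 0.1, 'joint_pos': array([ 1.27101259e+00,  2.41344120e-01,  3.87257328e-03,  1.33518348e+00,
       -1.07272254e-06,  1.57078447e+00]), 'joint_vel': array([ 0.00154057, -0.00204655,  0.00500496, -0.00152185, -0.00142137,
        0.0013014 ]), 'tau': array([-9.41671788e-04, -3.73137903e+01,  2.53010309e+01,  1.08570451e-02,
       -5.17337401e-05,  6.38499344e-06]), 'eef_pos': array([0.14748191, 0.47713321, 0.20850397]), 'tool_rot': array([ 1.49325287e-01,  9.88787690e-01, -9.19009571e-04, -1.38256202e-04]), 'ft_force': array([0.16782438, 0.40954618, 0.03806234]), 'ft_torque': array([-0.02771151,  0.00056966,  0.01500457]), 'grasp_force': 0.0, 'grip_width': 0.08529977089635028} 0.0187
```

View pics/scene0.png

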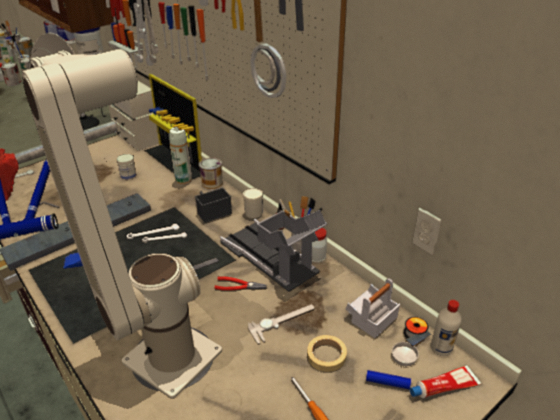

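View pics/top0.png

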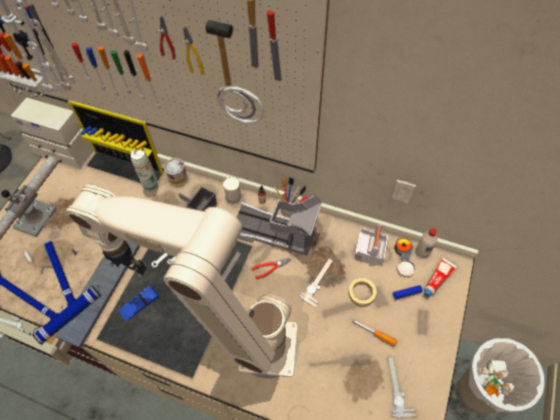

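The scene view has the box near (213,205), the stand near (275,248), the pan near (373,308), and the bystanders: tub (253,203), dropper (319,243), spool (416,328). In the top view the box is at (200,200), the stand at (280,225) and the pan at (370,245). The arm is close to the box there, so I'll enlarge both.

Run:
```python
import cv2,numpy as np
s=cv2.imread("pics/scene0.png");t=cv2.imread("pics/top0.png")
def cr(i,x,y,w,h,f):
    o=cv2.resize(i[y:y+h,x:x+w],None,fx=f,fy=f,interpolation=cv2.INTER_CUBIC)
    o=cv2.convertScaleAbs(o,alpha=1.5,beta=25)
    for k in range(0,w,10): 
        cv2.line(o,(int(k*f),0),(int(k*f),6 if k%50 else 14),(0,255,0),1)
        if (x+k)%20==0: cv2.putText(o,str(x+k),(int(k*f),24),0,.4,(0,255,0),1)
    for k in range(0,h,10):
        cv2.line(o,(0,int(k*f)),(6,int(k*f)),(0,255,0),1)
        if (y+k)%20==0: cv2.putText(o,str(y+k),(8,int(k*f)+4),0,.4,(0,255,0),1)
    return o
cv2.imwrite("pics/sc.png",cr(s,180,180,160,120,5))
cv2.imwrite("pics/tc.png",cr(t,170,160,160,100,5))
a=cr(s,340,270,100,80,4);b=cr(t,340,215,90,80,4)
cv2.imwrite("pics/pan.png",np.hstack([a,b]))
```

```text
(no output)
```

View pics/sc.png

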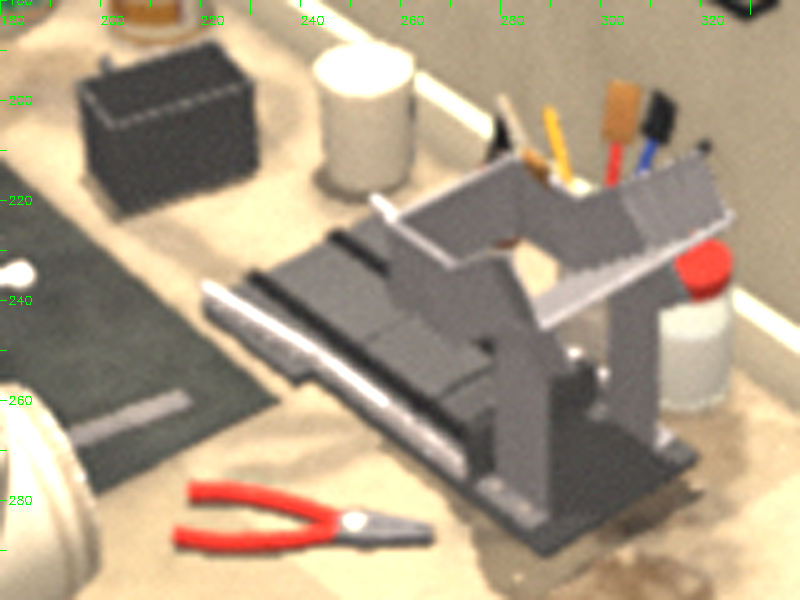

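View pics/tc.png

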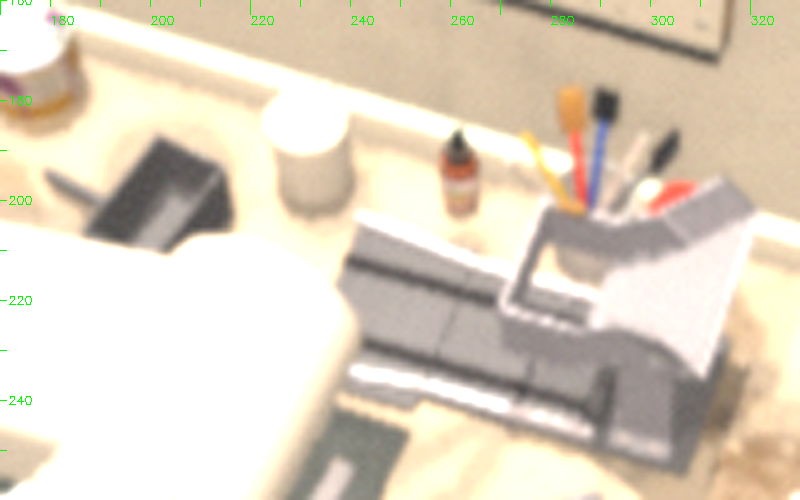

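View pics/pan.png

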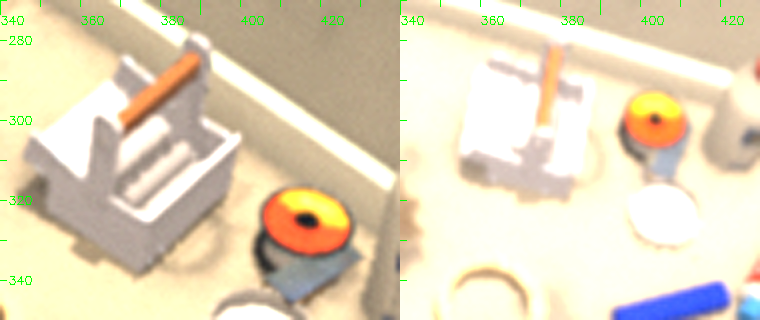

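The enlarged crops show these features:
- **Stand, scene view:** hood front-top corners near (256,221) and (283,211), runner ends near (230,234) and (247,227).
- **Stand, top view:** the same hood corners near (270,219) and (279,201), runner ends near (239,212) and (243,228).
- **Pan:** the orange grip bar runs (370,300)-(389,285) in scene and (379,227)-(376,245) in top.
- **Box:** its rim is clear in scene but partly behind the arm in top.

I'll triangulate from these.

```bash
cat > h.py <<'E'
import numpy as np,cv2
from workcell import bot
C={n:bot.calibration(n) for n in("scene","top")}
def ray(n,p):
    c=C[n];D=np.array([c["k1"],0,0,0.]);q=cv2.undistortPoints(np.array([[p]],float),c["mtx"],D)[0,0]
    return -c["R"].T@c["t"],c["R"].T@np.array([*q,1])
def plane(n,p,z):
    o,d=ray(n,p);return o+d*(z-o[2])/d[2]
def tri(ps,pt):
    (a,d),(b,e)=ray("scene",ps),ray("top",pt)
    s=np.linalg.lstsq(np.c_[d,-e],b-a,rcond=None)[0];P,Q=a+s[0]*d,b+s[1]*e
    return (P+Q)/2,np.linalg.norm(P-Q)
E
python3 - <<'E'
from h import *
np.set_printoptions(precision=4,suppress=True)
sx=lambda x,y:(180+x/5,180+y/5); tx=lambda x,y:(170+x/5,160+y/5)
for k,a,b,z in [("hood+",sx(517,153),tx(545,203),.162),("hood-",sx(380,205),tx(502,297),.162),("runmid",sx(292,253),tx(355,302),.014),
 ("runfar",sx(335,235),tx(345,262),.014),("runnear",sx(250,272),tx(365,342),.014),
 ("boxback",sx(212,42),tx(160,137),.075),("boxright",sx(255,85),tx(222,165),.075),("boxleft",sx(80,88),tx(90,232),.075),
 ("tub top",sx(363,68),tx(305,117),.086)]:
    P,e=tri(a,b);print(k,P,round(e,4),plane("scene",a,z)[:2],plane("top",b,z)[:2])
print("boxnear",plane("scene",sx(115,125),.075))
print("guide near end",plane("scene",sx(205,285),.024), "far", plane("top",tx(358,213),.024))
ends={}
for n,(x0,x1,y0,y1) in {"scene":(360,400,275,310),"top":(370,385,220,252)}.items():
    im=cv2.imread(f"pics/{n}0.png");h=cv2.cvtColor(im,cv2.COLOR_BGR2HSV)
    m=cv2.inRange(h,(3,110,70),(18,255,255));r=np.zeros_like(m);r[y0:y1,x0:x1]=m[y0:y1,x0:x1]
    pts=np.argwhere(r)[:,::-1].astype(float);rc=cv2.minAreaRect(pts.astype(np.float32));c=np.array(rc[0])
    d=np.linalg.svd(pts-pts.mean(0))[2][0];s=(pts-c)@d;ends[n]=[c+d*s.min(),c+d*s.max()];print(n,len(pts),ends[n])
e=ends
for i in(0,1):
  print([ (tri(a,e["top"][i])) for a in e["scene"]])
print("bar mids",tri(np.mean(e["scene"],0),np.mean(e["top"],0)))
E
```

```text
hood+ [0.5201 0.0073 0.162 ] 0.0037 [0.5224 0.007 ] [0.5182 0.0082]
hood- [0.4212 0.0324 0.1746] 0.0058 [0.431  0.0435] [0.4316 0.0322]
runmid [0.4859 0.1623 0.0404] 0.0041 [0.5094 0.1854] [0.5032 0.1657]
runfar [0.5465 0.1797 0.0076] 0.0037 [0.5422 0.174 ] [0.5408 0.1794]
runnear [0.4299 0.1459 0.0698] 0.0107 [0.4767 0.1954] [0.4664 0.1524]
boxback [0.6126 0.34   0.0732] 0.0003 [0.6107 0.338 ] [0.6112 0.3395]
boxright [0.5942 0.2851 0.0666] 0.0011 [0.5854 0.2765] [0.5881 0.2833]
boxleft [0.5166 0.3806 0.0707] 0.0002 [0.512  0.3759] [0.5141 0.3793]
tub top [0.6374 0.2207 0.0819] 0.0007 [0.633  0.2168] [0.6342 0.22  ]
boxnear [0.492  0.3244 0.075 ]
guide near end [0.4392 0.2021 0.024 ] far [0.5834 0.1736 0.024 ]
scene 144 [array([388.758 , 283.7314]), array([369.8717, 300.7477])]
top 63 [array([378.5292, 226.916 ]), array([375.1187, 246.0212])]
[(array([ 0.4704, -0.3828,  0.1027]), np.float64(0.0018450571041793346)), (array([ 0.4524, -0.3685,  0.0729]), np.float64(0.06787410909949437))]
[(array([ 0.3916, -0.3839,  0.1447]), np.float64(0.06547014795831528)), (array([ 0.3872, -0.369 ,  0.0986]), np.float64(9.526207069552057e-05))]
bar mids (array([ 0.4283, -0.3757,  0.1005]), np.float64(0.000755335161376638))
```

```bash
python3 jog.py '[[0,0,0,-0.31,-0.3,-0.05,0.085],[0,0,0,-0.31,-0.3,-0.05,0.085],[0,0,0,-0.31,-0.3,-0.05,0.085],[0,0,0,-0.31,-0.3,-0.05,0.085],[0,0,0,-0.31,-0.3,-0.05,0.085],[0,0,0,-0.31,-0.3,-0.05,0.085],[0,0,0,-0.34,-0.76,-0.05,0.085],[0,0,0,-0.34,-0.76,-0.05,0.085],[0,0,0,-0.34,-0.76,-0.05,0.085],[0,0,0,-0.34,-0.76,-0.05,0.085]]'
python3 jog.py '[[0,0,0,0,-0.24,0,0.085],[0,0,0,0,-0.24,0,0.085],[0,0,0,0,-0.24,0,0.085],[0,0,0,0,-0.24,0,0.085]]'
python3 - <<'E'
from h import *
im=bot.camera("top")[:,:,::-1];cv2.imwrite("pics/top1.png",im)
s=cv2.imread("pics/scene0.png")
o=cv2.resize(im[165:265,165:325],None,fx=5,fy=5,interpolation=cv2.INTER_CUBIC)
cv2.imwrite("pics/tc1.png",cv2.convertScaleAbs(o,alpha=1.3,beta=15));print(bot.get_obs()["eef_pos"],bot.get_obs()["clock"])
E
```

```text
clock: 1.35
eef_pos: [0.2872, -0.0975, 0.2559]
tool_rot: [0.149, 0.989, -0.0, 0.0]
ft_force: [2.5, 0.2, 0.3]
grip_width: 0.0849
grasp_force: 0.0
clock: 1.85
eef_pos: [0.2157, -0.327, 0.2556]
tool_rot: [0.15, 0.989, 0.0, 0.0]
ft_force: [1.1, 0.9, 0.2]
grip_width: 0.0851
grasp_force: 0.0
[ 0.21438912 -0.33226513  0.25516641] 1.9
```

View pics/tc1.png

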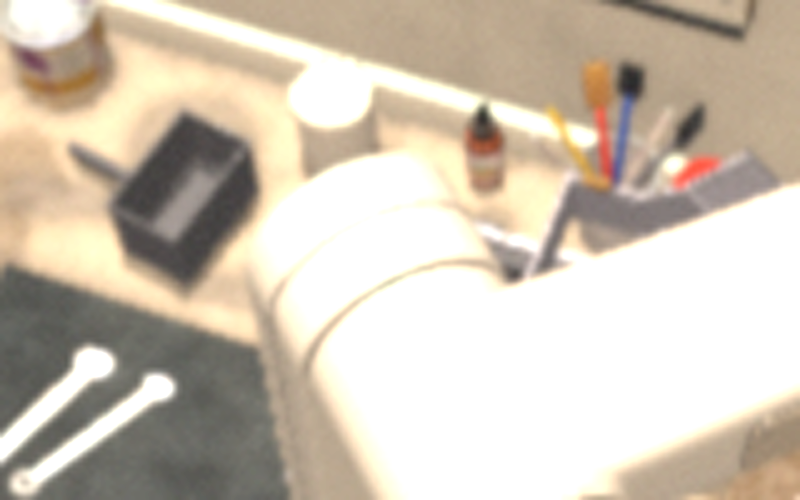

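The top view now shows the box clear of the arm: rim corners at full-image (202,187), (188,206), (201,214), (215,196), and the bar tip at (180,195). The elbow hides the rail, so I'll use the first picture for the stand and fit its black runners.

Run:
```python
from h import *
np.set_printoptions(precision=4,suppress=True)
sx=lambda x,y:(180+x/5,180+y/5); t1=lambda x,y:(165+x/5,165+y/5)
S=dict(back=sx(212,42),left=sx(80,88),right=sx(255,85),near=sx(115,125));T=dict(back=t1(185,112),left=t1(113,207),near=t1(178,243),right=t1(252,155))
B={}
for k in S:
    P,e=tri(S[k],T[k]);B[k]=(plane("scene",S[k],.075)+plane("top",T[k],.075))/2;print(k,P,round(e,4),B[k])
c=sum(B.values())/4;x=(B["back"]-B["left"]+B["right"]-B["near"])/2;y=(B["back"]-B["right"]+B["left"]-B["near"])/2
print("box",c[:2],np.linalg.norm(x),np.linalg.norm(y),np.degrees(np.arctan2(-y[0],y[1])),np.degrees(np.arctan2(x[1],x[0])),"tip",plane("top",t1(73,150),.03))
def fit(n,p,q,w,tag):
    im=cv2.cvtColor(cv2.imread(f"pics/{n}0.png"),cv2.COLOR_BGR2GRAY).astype(np.float32);pts=[]
    for u in np.arange(p[0],q[0],1.):
        v0=p[1]+(q[1]-p[1])*(u-p[0])/(q[0]-p[0]);vs=np.arange(v0-w,v0+w+.1,.25)
        g=cv2.remap(im,np.full_like(vs,u,dtype=np.float32),vs.astype(np.float32),cv2.INTER_CUBIC).ravel()
        wt=np.clip(np.percentile(g,60)-g,0,None);pts.append((u,(wt*vs).sum()/wt.sum()))
    W=np.array([plane(n,a,.014)[:2] for a in pts]);vx,vy,x0,y0=cv2.fitLine(W.astype(np.float32),cv2.DIST_HUBER,0,.01,.01).ravel()
    if vy<0:vx,vy=-vx,-vy
    print(tag,"yaw",np.degrees(np.arctan2(-vx,vy)),"x at y=.15",x0+vx*(.15-y0)/vy, "at .05",x0+vx*(.05-y0)/vy)
fit("top",(240.5,212.8),(268,219.8),2,"top far")
fit("top",(244,229),(288,241.5),2,"top near")
fit("scene",(231,235),(268,260),2,"sc near")
fit("scene",(248,228),(256,233),2,"sc far")
```

```text
back [0.6126 0.34   0.0732] 0.0003 [0.611  0.3388 0.075 ]
left [0.518  0.3827 0.0689] 0.0006 [0.513  0.3784 0.075 ]
right [0.5769 0.2743 0.0776] 0.0092 [0.5796 0.2766 0.075 ]
near [0.4848 0.32   0.0793] 0.0047 [0.4884 0.3231 0.075 ]
box [0.548  0.3292] 0.10394389712767173 0.06501720649712402 -25.470280247966343 -24.48161545660318 tip [0.5945 0.4396 0.03  ]
top far yaw -13.178944 x at y=.15 0.53779674 at .05 0.51438075
top near yaw -13.238072 x at y=.15 0.46641564 at .05 0.44289073
sc near yaw -10.575603 x at y=.15 0.46542075 at .05 0.44675034
sc far yaw -13.203592 x at y=.15 0.5370537 at .05 0.51359224
```

```bash
cat >> h.py <<'E'
from scipy.spatial.transform import Rotation as Ro
np.set_printoptions(precision=4,suppress=True)
YAW=np.radians(-13.2);SO=np.array([.465,-.011,0])
def st(x,y,z): return SO+Ro.from_euler('z',YAW).apply(np.array([x,y,z])/1000)
def go(p,yaw,tilt=0):   # tool down, tool y at yaw(deg) from world y (tilt about stand x); prints shift in tool axes
    o=bot.get_obs();R=Ro.from_quat(o["tool_rot"]);T=Ro.from_euler('z',yaw,degrees=True)*Ro.from_euler('x',tilt,degrees=True)*Ro.from_euler('y',180,degrees=True)
    print("rot",(R.inv()*T).as_rotvec(),"shift",R.inv().apply(np.array(p)-o["eef_pos"]),"clock",o["clock"],"pos",o["eef_pos"],"f",o["ft_force"],"w",o["grip_width"])
E
python3 -c "
from h import *
go([.548,.329,.16],-25)
print(st(0,155,14),st(0,0,100),st(0,-131,190))"
```

```text
rot [-0.0047 -0.0004  0.1303] shift [-0.119   0.7315  0.0917] clock 1.9 pos [ 0.2144 -0.3323  0.2552] f [ 0.5983 -5.8433  0.4859] w 0.08510615847141392
[0.5004 0.1399 0.014 ] [ 0.465 -0.011  0.1  ] [ 0.4351 -0.1385  0.19  ]
```

```bash
python3 jog.py '[[0,0,0.13,-0.119,0.731,0,0.085],[0,0,0.13,-0.119,0.731,0,0.085],[0,0,0.13,-0.119,0.731,0,0.085],[0,0,0.13,-0.119,0.731,0,0.085],[0,0,0.13,-0.119,0.731,0,0.085],[0,0,0.13,-0.119,0.731,0,0.085],[0,0,0.13,-0.119,0.731,0,0.085],[0,0,0.13,-0.119,0.731,0,0.085],[0,0,0.13,-0.119,0.731,0,0.085],[0,0,0.13,-0.119,0.731,0.0,0.085]]'
python3 jog.py '[[0,0,0,0,0.13,0.05,0.085],[0,0,0,0,0.13,0.09,0.085],[0,0,0,0,0.13,0.09,0.085]]'
python3 -c "
from h import *
go([.548,.329,.036],-25)"
```

```text
clock: 3.15
eef_pos: [0.4949, 0.2359, 0.2555]
tool_rot: [0.213, 0.977, -0.0, -0.0]
ft_force: [1.1, -1.8, 0.7]
grip_width: 0.0851
grasp_force: 0.0
clock: 3.52
eef_pos: [0.5478, 0.3538, 0.1619]
tool_rot: [0.212, 0.977, -0.002, -0.002]
ft_force: [0.0, -0.3, 0.4]
grip_width: 0.0846
grasp_force: 0.0
rot [-0.0038 -0.0026  0.0086] shift [-0.0108 -0.022   0.126 ] clock 3.525 pos [0.5478 0.3538 0.1619] f [ 0.0061 -0.3315  0.434 ] w 0.08463942364041725
```

```bash
python3 jog.py '[[0,0,0,-0.011,-0.022,0.03,0.085],[0,0,0,-0.011,-0.022,0.08,0.085],[0,0,0,-0.011,-0.022,0.126,0.085],[0,0,0,-0.011,-0.022,0.126,0.085]]'
python3 jog.py '[[0,0,0,0,0,0,0.05],[0,0,0,0,0,0,0.05],[0,0,0,0,0,0,0.05],[0,0,0,0,0,0,0.05]]'
```

```text
clock: 4.03
eef_pos: [0.5502, 0.3286, 0.0399]
tool_rot: [0.213, 0.977, 0.001, 0.001]
ft_force: [-0.0, 0.9, 2.4]
grip_width: 0.0847
grasp_force: 1.2
clock: 4.53
eef_pos: [0.5489, 0.3272, 0.039]
tool_rot: [0.213, 0.977, -0.0, -0.001]
ft_force: [-0.2, 0.3, -1.6]
grip_width: 0.0502
grasp_force: 0.0
```

Run:
```python
from h import *
ims=[cv2.resize(bot.camera(n)[y:y+110,x:x+80,::-1],None,fx=5,fy=5,interpolation=cv2.INTER_CUBIC) for n,x,y in(("scene",175,140),("top",165,130))]
cv2.imwrite("pics/g1.png",cv2.convertScaleAbs(np.hstack(ims),alpha=1.3,beta=15))
print(bot.get_obs()["grip_width"],bot.get_obs()["grasp_force"])
```

```text
0.049751566736435965 0.0
```

View pics/g1.png

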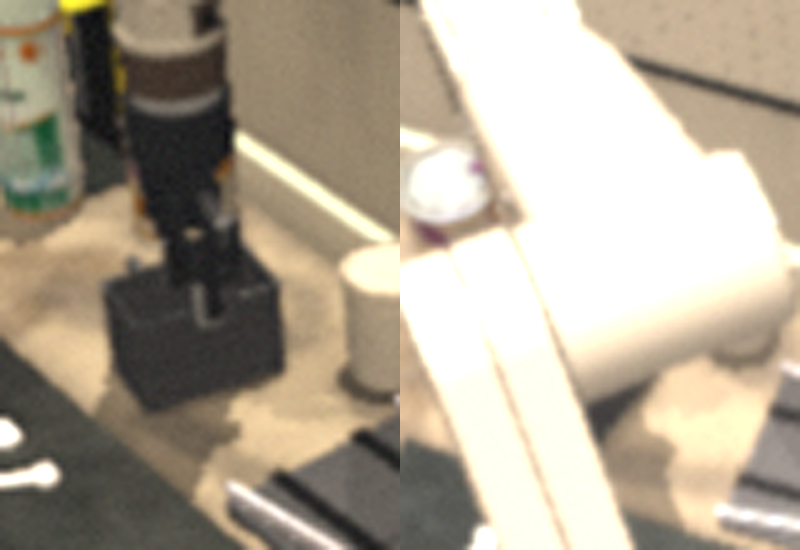

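The scene crop shows the gripper over the box, with the finger tip overlapping the front rim at crop (210,300), and the box unmoved. The fingers closed to 50 mm and gripped nothing. I'll project where they should appear.

```bash
cat >> h.py <<'E'
def proj(n,P):
    c=C[n];return cv2.projectPoints(np.array([P],float),cv2.Rodrigues(c["R"])[0],c["t"],c["mtx"],np.array([c["k1"],0,0,0.]))[0].ravel()
E
python3 - <<'E'
from h import *
o=bot.get_obs();R=Ro.from_quat(o["tool_rot"]);p=o["eef_pos"]
for d in(-.025,.025):
  for z in(0,-.0187,-.05,-.075): print(d,z,p+R.apply([0,d,z]),(proj("scene",p+R.apply([0,d,z]))-[175,140])*5)
bc=np.array([.548,.329,0]);Y=Ro.from_euler('z',-25,degrees=True)
for v in [(-55,-34,75),(55,-34,75),(55,34,75),(-55,34,75),(-55,-34,0),(55,-34,0),(0,124,30)]: print(v,(proj("scene",bc+Y.apply(np.array(v)/1000))-[175,140])*5)
E
```

```text
-0.025 0 [0.5386 0.3043 0.0388] [210.401  345.5156]
-0.025 -0.0187 [0.5387 0.3043 0.0575] [208.3757 323.6654]
-0.025 -0.05 [0.5387 0.3044 0.0888] [204.9446 286.5084]
-0.025 -0.075 [0.5388 0.3044 0.1138] [202.1668 256.2958]
0.025 0 [0.5595 0.3498 0.0387] [181.735  311.1553]
0.025 -0.0187 [0.5595 0.3498 0.0574] [179.5925 289.5341]
0.025 -0.05 [0.5596 0.3498 0.0887] [175.9645 252.7825]
0.025 -0.075 [0.5596 0.3498 0.1137] [173.0286 222.9141]
(-55, -34, 75) [135.1219 331.9466]
(55, -34, 75) [279.9748 286.9992]
(55, 34, 75) [239.8458 241.6872]
(-55, 34, 75) [ 98.0604 284.415 ]
(-55, -34, 0) [145.1069 419.4603]
(55, -34, 0) [286.3244 373.6382]
(0, 124, 30) [127.4029 256.0954]
```

Run:
```python
from h import *
im=np.mean([bot.camera("scene")[175:227,190:240,::-1].astype(float) for _ in range(4)],0)
cv2.imwrite("pics/g2.png",np.clip(cv2.resize(im,None,fx=11,fy=11,interpolation=cv2.INTER_CUBIC)*2.2+10,0,255))
```

```text
[ WARN:0@4.340] global loadsave.cpp:1063 imwrite_ Unsupported depth image for selected encoder is fallbacked to CV_8U.
```

View pics/g2.png

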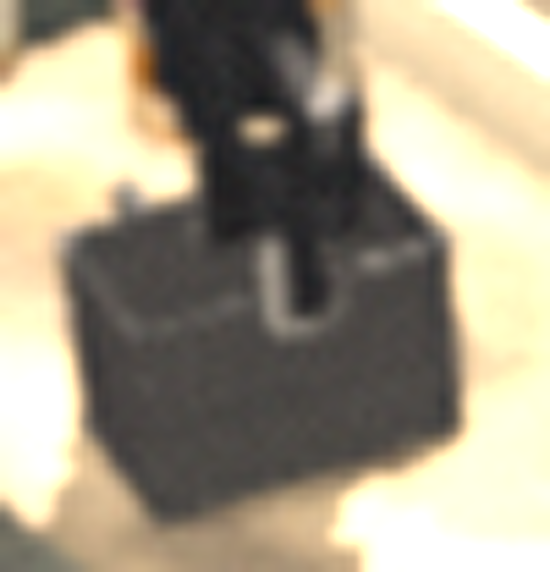

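The enlarged crop shows the near finger outside the front wall, at crop (295,310), and the other finger inside the box, at crop (230,210). The gripper straddles only the near wall. I'll re-measure the box from its lower corners.

Run:
```python
from h import *
g=lambda x,y:(190+x/11,175+y/11)
Y=Ro.from_euler('z',-25,degrees=True)
p=bot.get_obs()["eef_pos"]
for k,q,z in [("nearbot",g(165,522),0),("rightbot",g(457,437),0),("leftbot",g(95,430),0),("near",g(132,332),.075),("right",g(445,240),.075),("left",g(65,240),.075)]:
    P=plane("scene",q,z);print(k,P,"in tool-centred box axes",Y.inv().apply(P-p)*1000)
```

```text
nearbot [0.4921 0.3243 0.    ] in tool-centred box axes [-50.8067 -26.8638 -39.2755]
rightbot [0.582  0.2771 0.    ] in tool-centred box axes [ 50.6178 -31.6976 -39.2755]
leftbot [0.5168 0.3775 0.    ] in tool-centred box axes [-50.9588  31.7891 -39.2755]
near [0.4892 0.3265 0.075 ] in tool-centred box axes [-54.3838 -26.1745  35.7245]
right [0.5852 0.2789 0.075 ] in tool-centred box axes [ 52.7858 -28.702   35.7245]
left [0.5155 0.3795 0.075 ] in tool-centred box axes [-52.9932  33.0517  35.7245]
```

```bash
python3 jog.py '[[0,0,0,0,0,-0.06,0.05],[0,0,0,0,0,-0.09,0.05],[0,0,0,0,0,-0.09,0.085],[0,0,0,0,0,-0.09,0.085],[0,0,0,0,0,-0.09,0.085]]'
python3 - <<'E'
from h import *
im=np.mean([bot.camera("scene")[175:227,190:240,::-1].astype(float) for _ in range(2)],0)
cv2.imwrite("pics/g3.png",np.clip(cv2.resize(im,None,fx=11,fy=11,interpolation=cv2.INTER_CUBIC)*2.2+10,0,255).astype(np.uint8))
cv2.imwrite("pics/g3raw.png",im.astype(np.uint8))
o=bot.get_obs();R=Ro.from_quat(o["tool_rot"]);p=o["eef_pos"]
for d in(-.0425,.0425):
  for z in(0,-.013,-.0187): print(d,z,(proj("scene",p+R.apply([0,d,z]))-[190,175])*11)
E
```

```text
clock: 5.45
eef_pos: [0.5487, 0.3267, 0.1279]
tool_rot: [0.213, 0.977, -0.001, -0.001]
ft_force: [-0.1, -1.0, -0.1]
grip_width: 0.0851
grasp_force: 0.0
-0.0425 0 [299.4501 166.816 ]
-0.0425 -0.013 [296.2903 131.3347]
-0.0425 -0.0187 [294.8986 115.684 ]
0.0425 0 [190.1144  42.8911]
0.0425 -0.013 [186.6463   8.1317]
0.0425 -0.0187 [185.1193  -7.1962]
```

View pics/g3.png

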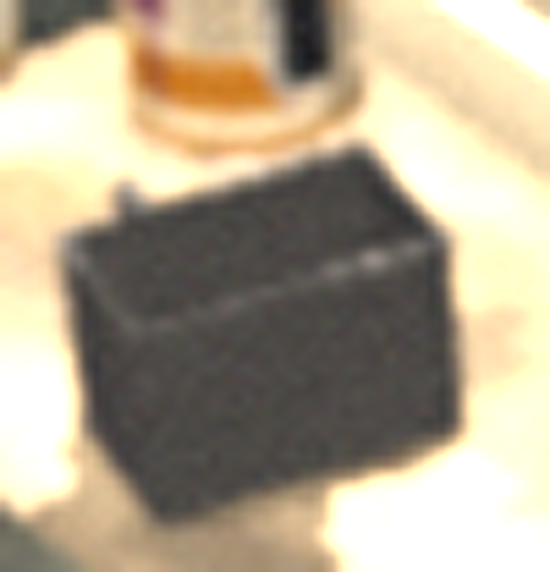

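This crop shows the box unmoved, with left rim corner (65,240), near corner (132,332) and right corner (445,240). No gripper is visible, though I expected its fingertip near (296,131). I'll check numerically whether the frames are fresh and where the gripper is.

Run:
```python
from h import *
s0=cv2.imread("pics/scene0.png").astype(float);o=bot.get_obs();print(o["clock"],o["eef_pos"],o["joint_pos"])
for i in range(2):
    im=bot.camera("scene")[:,:,::-1].astype(float)
    d=cv2.blur(np.abs(im-s0).max(2),(3,3))>35
    ys,xs=np.where(d[:,170:260]);print("changed bottom row",[(c,ys[xs+170==c].max() if (xs+170==c).any() else None) for c in range(185,245,4)])
R=Ro.from_quat(o["tool_rot"]);
for z in(0,-.02,-.06,-.1):print(proj("scene",o["eef_pos"]+R.apply([0,-.0425,z])),proj("scene",o["eef_pos"]+R.apply([0,.0425,z])))
```

```text
5.55 [0.549  0.3268 0.1282] [0.537  0.5612 0.2739 1.2865 0.     0.9668]
changed bottom row [(185, np.int64(382)), (189, np.int64(380)), (193, np.int64(376)), (197, np.int64(350)), (201, np.int64(361)), (205, np.int64(264)), (209, np.int64(236)), (213, np.int64(237)), (217, np.int64(231)), (221, np.int64(172)), (225, None), (229, None), (233, None), (237, None), (241, None)]
changed bottom row [(185, np.int64(382)), (189, np.int64(380)), (193, np.int64(376)), (197, np.int64(350)), (201, np.int64(361)), (205, np.int64(264)), (209, np.int64(236)), (213, np.int64(237)), (217, np.int64(230)), (221, np.int64(172)), (225, None), (229, None), (233, None), (237, None), (241, None)]
[217.2227 190.1651] [207.2831 178.8992]
[216.7801 185.1915] [206.7973 174.0273]
[215.8819 175.0506] [205.8125 164.1029]
[214.9665 164.6457] [204.8102 153.9327]
```

Run:
```python
from h import *
im=bot.camera("scene");g=im.min(2)
for r in range(140,212,2): print(r," ".join(f"{v:3d}" for v in g[r,196:236:2]))
s=cv2.imread("pics/scene0.png").min(2)
```

```text
140   9  12  12  15  13  15  17  10  11  10  14   7  49  78  75  77  74  73  75  74
142   6  16  12  15  13  16  15  10  16  12   9   7  53  72  75  75  76  77  74  73
144   5  21  14  15  12  16  15  13  13  13  15   5  50  74  74  78  75  76  76  73
146   9  13  16  15  15  10  17  14  14  12  13  18  62  76  76  77  79  76  74  73
148   6  11  13  13  18  16  10  13  15  15  11  42  74  73  74  77  77  77  75  79
150  11  10  10  22  18  13  14  13  16  14  43  71  75  73  73  76  78  77  76  77
152   9   9  19  40  14  12  14  14  15   7  40  72  74  73  74  75  76  74  76  77
154   5   2  13  15  12  16  13  14  16  21  25  69  74  73  76  76  77  76  74  75
156   3  10  11  14  10  11  17  16  23  40  46  52  62  75  73  74  73  75  75  72
158   3  11  10  13  12  16  17  11  10  24  66  65  28  71  73  72  73  75  72  75
160   5   8  29  24  14  16  12  12   9  13  27  35  23  70  73  72  75  71  72  74
162   2  25  88  65  21  10  13  23  50  21  21  31  18  60  74  72  74  72  75  73
164   9  43 115  80  14  11   7  30  92  26  19  18  13  49  73  72  72  71  74  70
166   3 
[... 1223 characters left out ...]
  27  23  23  51  93 102 105
196  55  30  29  25  27  27  26  27  27  27  31  27  28  27  21  26  31  61  89  91
198  47  32  27  28  29  27  25  28  27  25  26  27  32  38  54  39  33  38  88  86
200  32  33  29  25  27  25  27  24  24  29  33  36  37  32  30  26  24  36  89  89
202  46  28  32  25  27  29  30  37  34  29  26  28  28  27  25  28  26  33  87  83
204  50  23  31  36  34  30  29  29  29  27  29  24  25  28  25  27  27  29  71  76
206  60  24  26  29  29  28  28  26  27  27  26  28  27  30  30  25  27  29  66  77
208  80  20  24  27  28  26  27  26  28  28  27  27  31  27  26  29  28  24  65  77
210  91  28  28  31  31  28  27  30  25  28  26  26  29  29  28  31  26  26  72  89
```

The brightness grid puts the open fingertips about 35 mm behind the TCP, so my earlier closing happened right at the rim. I'll go deeper, to TCP z of about 0.022, and shift 2 mm toward +y.

```bash
python3 jog.py '[[0,0,0,0,0.002,0.05,0.085],[0,0,0,0,0.002,0.09,0.085],[0,0,0,0,0.002,0.106,0.085],[0,0,0,0,0.002,0.106,0.085]]'
python3 jog.py '[[0,0,0,0,0,0,0.05],[0,0,0,0,0,0,0.05],[0,0,0,0,0,0,0.05]]'
```

```text
clock: 6.2
eef_pos: [0.5499, 0.3287, 0.0229]
tool_rot: [0.213, 0.977, -0.001, -0.001]
ft_force: [0.1, 0.0, -0.3]
grip_width: 0.0851
grasp_force: 0.0
clock: 6.58
eef_pos: [0.5529, 0.3306, 0.0271]
tool_rot: [0.213, 0.977, 0.002, 0.002]
ft_force: [0.2, 1.7, 6.1]
grip_width: 0.0662
grasp_force: 71.2
```

```bash
python3 jog.py '[[0,0,0,0,0,-0.03,0.05],[0,0,0,0,0,-0.06,0.05],[0,0,0,0,0,-0.06,0.05]]'
python3 -c "
from h import *
go(st(0,155,62),-13.2)"
```

```text
clock: 6.95
eef_pos: [0.5524, 0.3298, 0.0868]
tool_rot: [0.213, 0.977, 0.002, 0.002]
ft_force: [0.2, -0.3, -3.1]
grip_width: 0.0665
grasp_force: 70.3
rot [ 0.0039  0.0039 -0.1996] shift [-0.0319 -0.1944  0.0241] clock 6.95 pos [0.5524 0.3298 0.0868] f [ 0.1809 -0.314  -3.0756] w 0.06645467333613529
```

```bash
python3 jog.py '[[0,0,-0.07,-0.01,-0.06,0,0.05],[0,0,-0.14,-0.02,-0.12,0,0.05],[0,0,-0.2,-0.03,-0.18,0,0.05],[0,0,-0.2,-0.032,-0.194,0,0.05],[0,0,-0.2,-0.032,-0.194,0.02,0.05],[0,0,-0.2,-0.032,-0.194,0.025,0.05]]'
python3 - <<'E'
from h import *
go(st(0,155,41),-13.2)
im=np.mean([bot.camera("scene")[:,:,::-1].astype(float) for _ in range(2)],0)
cv2.imwrite("pics/r1.png",np.clip(cv2.resize(im[180:270,190:310],None,fx=6.5,fy=6.5,interpolation=cv2.INTER_CUBIC)*1.7+10,0,255).astype(np.uint8))
p=bot.get_obs()["eef_pos"]
b=p-[0,0,.027]
for v in [(-55,-34,75),(55,-34,75),(-55,34,75),(-55,-34,0),(55,-34,0),(-55,34,0)]: print(v,(proj("scene",b+Ro.from_euler('z',YAW).apply(np.array(v)/1000))-[190,180])*6.5)
for v in [(-58,95,24),(-58,-35,24),(-71,205,24),(71,205,24),(-52,32,162),(52,32,162)]: print(v,(proj("scene",st(*v))-[190,180])*6.5)
E
```

```text
clock: 7.7
eef_pos: [0.4973, 0.1391, 0.0569]
tool_rot: [0.115, 0.993, -0.001, -0.002]
ft_force: [-0.7, 0.1, -3.5]
grip_width: 0.0663
grasp_force: 70.5
rot [-0.0016 -0.0033  0.0002] shift [-0.0029  0.0015  0.0159] clock 7.7 pos [0.4973 0.1391 0.0569] f [-0.6873  0.1134 -3.5145] w 0.06631941765497962
(-55, -34, 75) [315.9373 301.4887]
(55, -34, 75) [489.6157 213.266 ]
(-55, 34, 75) [232.1888 240.0816]
(-55, -34, 0) [323.9797 421.887 ]
(55, -34, 0) [492.9274 331.9375]
(-55, 34, 0) [242.1336 359.1069]
(-58, 95, 24) [354.995  456.8719]
(-58, -35, 24) [526.4517 588.5536]
(-71, 205, 24) [202.0132 365.1732]
(71, 205, 24) [417.0322 255.6836]
(-52, 32, 162) [436.3434 284.9092]
(52, 32, 162) [605.4851 197.4766]
```

View pics/r1.png

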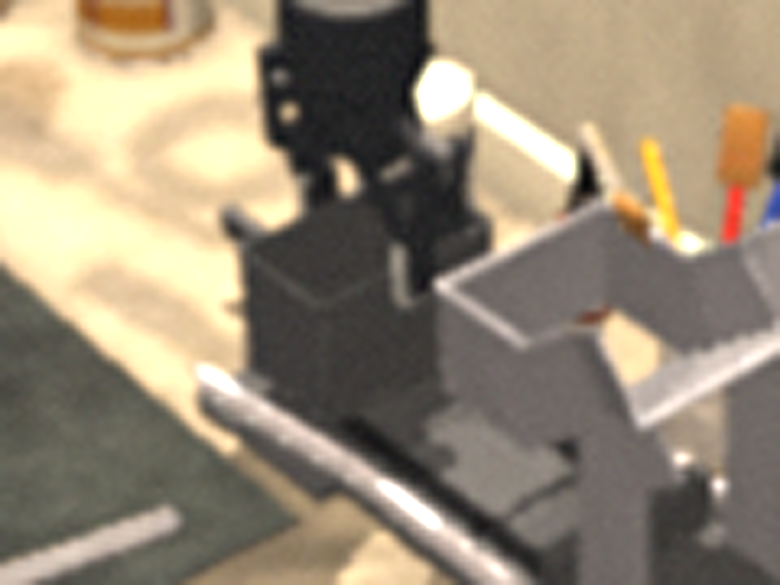

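The box hangs over the open end with its near rim corner at (320,303), which matches the prediction, and its bar outward at (235,220). The hood corner (438,288) and guide end (200,368) agree with the stand estimate to about 1 mm. I'll lower it.

```bash
python3 jog.py '[[0,0,0,-0.003,0.001,0.008,0.05],[0,0,0,-0.003,0.001,0.014,0.05],[0,0,0,-0.003,0.001,0.014,0.05]]'; python3 jog.py '[[0,0,0,0,0,0.004,0.05],[0,0,0,0,0,0.004,0.05]]'
```

```text
clock: 8.18
eef_pos: [0.5015, 0.1398, 0.0442]
tool_rot: [0.114, 0.993, -0.0, -0.001]
ft_force: [-0.3, -0.4, -2.7]
grip_width: 0.0666
grasp_force: 70.5
clock: 8.43
eef_pos: [0.5023, 0.1399, 0.0413]
tool_rot: [0.115, 0.993, 0.0, 0.0]
ft_force: [-1.0, -0.6, -1.4]
grip_width: 0.0666
grasp_force: 70.7
```

```bash
python3 jog.py '[[0,0,0,0,0,0.003,0.05],[0,0,0,0,0,0.003,0.05]]'
```

```text
clock: 8.68
eef_pos: [0.5024, 0.1399, 0.0411]
tool_rot: [0.115, 0.993, 0.001, 0.001]
ft_force: [-7.0, -1.5, 19.3]
grip_width: 0.0666
grasp_force: 73.1
```

```bash
python3 jog.py '[[0,0,0,0,0,-0.002,0.085],[0,0,0,0,0,-0.002,0.085],[0,0,0,0,0,-0.002,0.085],[0,0,0,0,0,-0.05,0.085],[0,0,0,0,0,-0.11,0.085]]'
python3 - <<'E'
from h import *
go(st(0,254,62+40),-13.2+90);go(st(0,254,102),-13.2-90);print(bot.get_obs()["joint_pos"])
im=bot.camera("scene")[:,:,::-1];cv2.imwrite("pics/s2.png",im)
g=im.min(2)
for r in range(198,250,2): print(r," ".join(f"{v:3d}" for v in g[r,204:270:2]))
b=st(0,155,14)
for v in [(-55,-34,75),(55,-34,75),(-55,34,75),(55,34,75)]: print(v,proj("scene",b+Ro.from_euler('z',YAW).apply(np.array(v)/1000)))
E
```

```text
clock: 9.3
eef_pos: [0.5005, 0.1393, 0.1471]
tool_rot: [0.115, 0.993, -0.001, -0.002]
ft_force: [0.6, 1.1, -0.0]
grip_width: 0.0851
grasp_force: 0.0
rot [ 0.0015 -0.0052 -1.5703] shift [0.     0.0997 0.0448] clock 9.3 pos [0.5005 0.1393 0.1471] f [ 0.6273  1.0627 -0.0271] w 0.08510618317984137
rot [-0.0052 -0.0015  1.5713] shift [0.     0.0997 0.0448] clock 9.3 pos [0.5005 0.1393 0.1471] f [ 0.6273  1.0627 -0.0271] w 0.08510618317984137
[ 0.2715  0.3181 -0.0551  1.2024 -0.      0.5013]
198 115 115 117 111 101  96  91  93  91  95  96  95  94  94  94  92  93  93 107 107  89 105 135 148  66  28   9  51  87  83 137 177 168
200 109 114 109 101  90  87  91  96 101 109 110 107 105 100  94  92  94  94 101 108  77  85  90  93  64  27  26  71  78  53  89 112 161
202 104 110 109  98  88  89  97 110 113 118 120 114 110 106 100  91  88  90  96 108  83  85  86  93  82  72  82  85  79  52  87  91  96
204  97 107 109  97  91  95 101 112 116 115 114 115 112 107  97  91  91  87 100 106  82  84  89  87  87  89  86  82  76  66  88  85  89
206  94 103 107  98  92  88  94  98 104 111 111 106 102  95  91  
[... 2362 characters left out ...]
  55  54  52  52  56
242  41  42  47  46  43  48  78 104  72  52  73  94 105 126  68  35  31  24  29  28  28  26  27  27  27  31  37  49  59  61  56  52  55
244  46  46  47  47  45  45  47  82  95  53  48  64  96  99 112 106  46  26  25  25  30  30  28  31  31  48  61  60  67  71  64  52  53
246  48  50  51  51  51  49  45  45  81  97  76  43  39  60  88 104 114  81  37  27  28  17  20  35  32  50  64  68  69  68  72  65  55
248  47  52  51  47  48  46  45  46  44  62  99  79  38  42  47  75  90 107 107  58  30  14   5  15  35  42  62  70  70  67  68  70  70
(-55, -34, 75) [239.3189 230.1593]
(55, -34, 75) [265.8336 216.5502]
(-55, 34, 75) [226.502  220.6813]
(55, 34, 75) [252.7887 207.7163]
```

The box is on the rail, with its rim within about 4 mm of the intended place. Next is the pull bar.

```bash
python3 jog.py '[[0,0,-0.18,0,0.03,0,0.085],[0,0,-0.36,0,0.06,0,0.085],[0,0,-0.54,0,0.1,0,0.06],[0,0,-0.72,0,0.1,0,0.06],[0,0,-0.9,0,0.1,0,0.06],[0,0,-1.08,0,0.1,0,0.06],[0,0,-1.26,0,0.1,0,0.06],[0,0,-1.44,0,0.1,0,0.06],[0,0,-1.57,0,0.1,0,0.06],[0,0,-1.57,0,0.1,0.04,0.06]]'
python3 -c "
from h import *
go(st(0,252,22),-13.2+90)"
```

```text
clock: 10.6
eef_pos: [0.5279, 0.2385, 0.1102]
tool_rot: [-0.621, 0.784, -0.001, 0.004]
ft_force: [0.6, 0.8, -0.4]
grip_width: 0.0602
grasp_force: 0.0
rot [-0.0066  0.005   0.0006] shift [0.0057 0.0048 0.0882] clock 10.6 pos [0.5279 0.2385 0.1102] f [ 0.5845  0.771  -0.4103] w 0.06024434174215177
```

```bash
python3 jog.py '[[0,0,0,0.006,0.005,0.045,0.06],[0,0,0,0.006,0.005,0.088,0.06],[0,0,0,0.006,0.005,0.088,0.06],[0,0,0,0.006,0.005,0.088,0.0],[0,0,0,0.006,0.005,0.088,0.0],[0,0,0,0.006,0.005,0.088,0.0],[0,0,0,0.006,0.005,0.088,0.0]]'
python3 -c "
from h import *
go(st(0,100,22),-13.2+90)"
```

```text
clock: 11.48
eef_pos: [0.5198, 0.2331, 0.0213]
tool_rot: [-0.621, 0.784, -0.0, 0.002]
ft_force: [0.7, 1.5, 1.7]
grip_width: -0.0
grasp_force: 1.0
rot [-0.0025  0.0022 -0.0002] shift [ 0.1501 -0.0024 -0.001 ] clock 11.475 pos [0.5198 0.2331 0.0213] f [0.7057 1.5414 1.6648] w -2.7633739777881787e-05
```

```bash
python3 jog.py '[[0,0,0,0,0,-0.005,0.06],[0,0,0,0,0,-0.005,0.06],[0,0,0,0,0,-0.005,0.06],[0,0,0,0,0,0.008,0.06],[0,0,0,0,0,0.013,0.06],[0,0,0,0,0,0.013,0.06]]'
python3 jog.py '[[0,0,0,0,0,0,0.03],[0,0,0,0,0,0,0.005],[0,0,0,0,0,0,0.005],[0,0,0,0,0,0,0.005]]'
```

```text
clock: 12.22
eef_pos: [0.5176, 0.232, 0.0056]
tool_rot: [-0.621, 0.784, 0.0, -0.001]
ft_force: [-0.3, -0.1, -0.0]
grip_width: 0.06
grasp_force: 0.0
clock: 12.72
eef_pos: [0.5191, 0.2326, 0.0074]
tool_rot: [-0.621, 0.784, -0.0, 0.001]
ft_force: [0.7, -0.7, 2.3]
grip_width: 0.0084
grasp_force: 59.8
```

```bash
python3 -c "
from h import *
go(st(0,100,7.4),-13.2+90)"
python3 jog.py '[[0,0,0,0.02,-0.001,0,0.005],[0,0,0,0.045,-0.002,0,0.005],[0,0,0,0.07,-0.002,0,0.005],[0,0,0,0.09,-0.002,0,0.005],[0,0,0,0.105,-0.002,0,0.005],[0,0,0,0.12,-0.002,0,0.005]]'
```

```text
rot [-0.001   0.0007 -0.0004] shift [ 0.1495 -0.003  -0.0001] clock 12.725 pos [0.5191 0.2326 0.0074] f [ 0.7213 -0.737   2.3064] w 0.008440948916909047
clock: 13.48
eef_pos: [0.4935, 0.1149, 0.0073]
tool_rot: [-0.621, 0.784, 0.0, 0.001]
ft_force: [0.8, 4.9, 3.2]
grip_width: 0.0083
grasp_force: 60.1
```

```bash
python3 jog.py '[[0,0,0,0.01,0,0,0.005],[0,0,0,0.02,0,0,0.005],[0,0,0,0.025,0,0,0.005],[0,0,0,0.025,0,0,0.005]]'; python3 jog.py '[[0,0,0,0.005,0,0,0.005],[0,0,0,0.01,0,0,0.005],[0,0,0,0.01,0,0,0.005]]'
python3 -c "
from h import *
go(st(0,98,7.4),-13.2+90)"
```

```text
clock: 13.98
eef_pos: [0.4875, 0.0902, 0.0069]
tool_rot: [-0.621, 0.784, -0.001, -0.0]
ft_force: [1.6, 1.5, 3.9]
grip_width: 0.0077
grasp_force: 60.2
clock: 14.35
eef_pos: [0.4875, 0.0853, 0.0075]
tool_rot: [-0.622, 0.783, 0.002, 0.004]
ft_force: [5.3, 14.8, 1.6]
grip_width: 0.0085
grasp_force: 60.0
rot [-0.0021  0.0098  0.0015] shift [ 0.0009 -0.      0.0001] clock 14.35 pos [0.4875 0.0853 0.0075] f [ 5.2793 14.7974  1.6229] w 0.008475183140544735
```

```bash
python3 jog.py '[[0,0,0,0.005,0,0,0.005],[0,0,0,0.005,0,0,0.005],[0,0,0,0.005,0,0,0.005]]'
python3 jog.py '[[0,0,0,0.002,0,0,0.03],[0,0,0,-0.003,0,0,0.05],[0,0,0,-0.003,0,0,0.06],[0,0,0,-0.003,0,0,0.06],[0,0,0,-0.003,0,-0.06,0.06],[0,0,0,-0.003,0,-0.11,0.06]]'
python3 - <<'E'
from h import *
im=bot.camera("scene")[:,:,::-1];cv2.imwrite("pics/s3.png",im);g=im.min(2)
for r in range(212,266,2): print(r," ".join(f"{v:3d}" for v in g[r,240:290:2]))
b=st(0,-1,14)
for v in [(-55,-34,75),(55,-34,75),(-55,34,75),(55,34,75),(0,124,30),(-55,34,0)]: print(v,proj("scene",b+Ro.from_euler('z',YAW).apply(np.array(v)/1000)),proj("top",b+Ro.from_euler('z',YAW).apply(np.array(v)/1000)))
E
```

```text
clock: 14.72
eef_pos: [0.4876, 0.0852, 0.0082]
tool_rot: [-0.623, 0.782, 0.005, 0.008]
ft_force: [4.5, 26.0, 1.5]
grip_width: 0.0084
grasp_force: 60.0
clock: 15.48
eef_pos: [0.4842, 0.0785, 0.1179]
tool_rot: [-0.621, 0.784, 0.0, -0.001]
ft_force: [0.1, -0.6, 0.0]
grip_width: 0.0601
grasp_force: 0.0
212 115 112  89  25  10  60  61  87  81  79  73  73  96  85  79  76  80  83  63  63  83  70  52  32  52
214 115  88  54  19  13  60  63  83  82  83  69  80 100  99  95  93  85  99  92  73  60  56  52  26  15
216 112  80  49  34  14  55  65  85  81  73  58  78  93  99 111 122 112  78  59  57  57  56  55  49  30
218 110  94  66  51  38  59  50  89  70  60  84  92 103 113 120  80  54  55  59  57  58  56  52  52  51
220 113 103  92  80  67  58  52 123 164 102  89  94  85  73  57  52  53  54  55  58  57  56  50  52  54
222 115 112 100  94  94  92  87  83 118 144  84  64  52  51  58  54  57  58  58  59  61  56  51  52  52
224 117 116 112 106 103  92  72  68  68  84  58  53  57  55  54  57  57  56  57  59  59  56  53  52  52
226 123 122 102  46  41  66  70  71  72  59  88 101  59  55  57  57  57 
[... 1629 characters left out ...]
62  26  27  30  28  32  30  33  28  30  27  35  55  54  56  55  57
260  66  70  68  67  46  47  74 100 118  73  29  29  29  27  29  30  27  31  26  34  55  53  55  54  57
262  61  57  59  58  60  42  38  67  94 116  88  37  26  32  32  30  25  28  29  39  54  57  55  57  59
264  51  50  54  51  53  51  50  34  52  86 104 105  44  26  26  29  27  33  32  40  56  57  56  53  54
(-55, -34, 75) [271.3946 253.831 ] [286.9104 236.6347]
(55, -34, 75) [298.3321 238.5456] [295.5918 213.4573]
(-55, 34, 75) [256.9327 243.1667] [270.2243 231.7936]
(55, 34, 75) [283.7054 228.6483] [279.3336 208.8996]
(0, 124, 30) [252.926  233.9769] [254.0198 219.8468]
(-55, 34, 0) [257.7114 261.7055] [270.7652 240.9556]
```

The box's rim corner shows near (258,242), within about 2 px of the predicted home place, and the push ended hard against the stop at 26 N. Next is the pan.

```bash
python3 -c "
from h import *
go([.4283,-.3757,.27],-9.4);print(bot.get_obs()['joint_pos'])"
```

```text
rot [-0.0052  0.0105  1.5036] shift [ 0.4562 -0.0471 -0.1462] clock 15.525 pos [0.4886 0.0793 0.125 ] f [2.0557 0.7831 4.6872] w 0.06013816149448487
[ 0.1611  0.2765 -0.1744  1.1092 -0.0004 -1.1784]
```

```bash
python3 jog.py '[[0,0,0.18,0,0,-0.06,0.085],[0,0,0.36,0,0,-0.12,0.085],[0,0,0.54,0.03,0,-0.15,0.085],[0,0,0.72,0.09,-0.01,-0.15,0.085],[0,0,0.9,0.15,-0.02,-0.15,0.085],[0,0,1.08,0.21,-0.03,-0.15,0.085],[0,0,1.26,0.27,-0.03,-0.15,0.085],[0,0,1.44,0.33,-0.04,-0.15,0.085],[0,0,1.5,0.39,-0.045,-0.15,0.085],[0,0,1.5,0.45,-0.047,-0.15,0.085]]'
python3 - <<'E'
from h import *
print(bot.get_obs()["joint_pos"])
go([.4283,-.3757,.17],-9.4);go([.4283,-.3757,.068],-9.4)
# orange bar re-measured (scene)
for n,(x0,x1,y0,y1) in {"scene":(360,400,275,310),"top":(365,390,215,255)}.items():
    h=cv2.cvtColor(bot.camera(n)[:,:,::-1].copy(),cv2.COLOR_BGR2HSV);m=cv2.inRange(h,(3,110,70),(18,255,255))[y0:y1,x0:x1]
    ys,xs=np.where(m);print(n,len(xs),(xs.mean()+x0,ys.mean()+y0) if len(xs) else None)
print([proj(n,[.4283,-.3757,.0985]) for n in("scene","top")])
E
```

```text
clock: 16.77
eef_pos: [0.4266, -0.3719, 0.2664]
tool_rot: [0.08, 0.997, 0.0, -0.0]
ft_force: [1.3, -0.4, -0.7]
grip_width: 0.0849
grasp_force: 0.0
[-0.7169  0.362   0.3193  1.5283 -0.0001 -0.5561]
rot [ 0.0001 -0.0003  0.0032] shift [-0.0023 -0.0035  0.0964] clock 16.775 pos [ 0.4266 -0.3719  0.2664] f [ 1.3186 -0.3507 -0.6828] w 0.08492978899581306
rot [ 0.0001 -0.0003  0.0032] shift [-0.0023 -0.0035  0.1984] clock 16.775 pos [ 0.4266 -0.3719  0.2664] f [ 1.3186 -0.3507 -0.6828] w 0.08492978899581306
scene 141 (np.float64(379.83687943262413), np.float64(292.1914893617021))
top 54 (np.float64(376.94444444444446), np.float64(235.48148148148147))
[array([379.0981, 292.8464]), array([376.79 , 236.646])]
```

```bash
python3 jog.py '[[0,0,0,-0.002,-0.003,0.06,0.06],[0,0,0,-0.002,-0.003,0.12,0.06],[0,0,0,-0.002,-0.003,0.17,0.06],[0,0,0,-0.002,-0.003,0.198,0.06],[0,0,0,-0.002,-0.003,0.198,0.06]]'
python3 jog.py '[[0,0,0,0,0,0,0.03],[0,0,0,0,0,0,0.005],[0,0,0,0,0,0,0.005],[0,0,0,0,0,0,0.005]]'
```

```text
clock: 17.5
eef_pos: [0.4268, -0.3709, 0.066]
tool_rot: [0.08, 0.997, 0.002, -0.003]
ft_force: [-0.2, 0.4, 0.7]
grip_width: 0.0598
grasp_force: 0.0
clock: 18.0
eef_pos: [0.43, -0.3744, 0.0707]
tool_rot: [0.08, 0.997, -0.002, 0.001]
ft_force: [-1.1, -2.1, 5.7]
grip_width: 0.0106
grasp_force: 61.8
```

```bash
cat >> h.py <<'E'
def tcp(y,z,th,x=0):
    a=np.radians(th);g=st(x,y,z);return g+.027*Ro.from_euler('z',YAW).apply([0,-np.sin(a),-np.cos(a)])
def lip(ly,lz,th): # grip point (y,z) for lip point
    a=np.radians(th);return ly-(65*np.cos(a)-63*np.sin(a)),lz+65*np.sin(a)+63*np.cos(a)
E
python3 jog.py '[[0,0,0,0,0,-0.04,0.005],[0,0,0,0,0,-0.09,0.005],[0,0,0,0,0,-0.14,0.005],[0,0,0,0,0,-0.19,0.005],[0,0,0,0,0,-0.2,0.005]]'
python3 -c "
from h import *
go(tcp(-215,295,0),-13.2)
for t in(0,15,30,45,55): print(t,lip(-120,198,t))
for t in(0,15,30,45,55): go(tcp(*lip(-120,198,t),t),-13.2,-t)"
```

```text
clock: 18.62
eef_pos: [0.4301, -0.3737, 0.2717]
tool_rot: [0.08, 0.997, -0.001, 0.002]
ft_force: [0.6, -0.1, -4.6]
grip_width: 0.0103
grasp_force: 60.3
rot [-0.0022  0.0047  0.0707] shift [0.0384 0.1492 0.0032] clock 18.625 pos [ 0.4301 -0.3737  0.2717] f [ 0.5796 -0.0612 -4.5735] w 0.010270066296766928
0 (np.float64(-185.0), np.float64(261.0))
15 (np.float64(-166.47957886733064), np.float64(275.67656498787517))
30 (np.float64(-144.79165124598853), np.float64(285.05960043841964))
45 (np.float64(-121.4142135623731), np.float64(288.5096679918781))
55 (np.float64(-105.67588957261151), np.float64(287.3801983689004))
rot [-0.0022  0.0047  0.0707] shift [0.0364 0.1792 0.0371] clock 18.625 pos [ 0.4301 -0.3737  0.2717] f [ 0.5796 -0.0612 -4.5735] w 0.010270066296766928
rot [0.2595 0.014  0.0697] shift [0.0355 0.1906 0.0215] clock 18.625 pos [ 0.4301 -0.3737  0.2717] f [ 0.5796 -0.0612 -4.5735] w 0.010270066296766928
rot [0.5212 0.0231 0.0679] shift [0.0344 0.2057 0.0094] clock 18.625 pos [ 0.4301 -0.3737  0.2717] f [ 0.5796 -0.0612 -4.5735] w 0.010270066296766928
rot [0.7828 0.0323 0.0652] shift [0.0331 0.2235 0.0016] clock 18.625 pos [ 0.4301 -0.3737  0.2717] f [ 0.5796 -0.0612 -4.5735] w 0.010270066296766928
rot [0.9573 0.0383 0.0629] shift [ 0.0322  0.2361 -0.0009] clock 18.625 pos [ 0.4301 -0.3737  0.2717] f [ 0.5796 -0.0612 -4.5735] w 0.010270066296766928
```

```bash
python3 jog.py '[[0,0,0.02,0.01,0.03,0,0.005],[0,0,0.05,0.02,0.07,0,0.005],[0,0,0.07,0.03,0.11,0.0,0.005],[0,0,0.07,0.038,0.14,0,0.005],[0,0,0.07,0.038,0.149,0,0.005],[0,0,0.07,0.038,0.149,0,0.005]]'
python3 - <<'E'
from h import *
print(bot.get_obs()["joint_pos"])
for t in(0,15,30,45,55): go(tcp(*lip(-120,202,t),t),-13.2,-t)
# orange bar check against expected
for n in("scene","top"):
    h=cv2.cvtColor(bot.camera(n)[:,:,::-1].copy(),cv2.COLOR_BGR2HSV);m=cv2.inRange(h,(3,110,70),(18,255,255))
    c=proj(n,bot.get_obs()["eef_pos"]+[0,0,.027]);x,y=map(int,c);w=m[y-25:y+25,x-25:x+25];ys,xs=np.where(w)
    print(n,c,len(xs),(xs.mean()+x-25,ys.mean()+y-25) if len(xs) else None)
E
```

```text
clock: 19.38
eef_pos: [0.4148, -0.2194, 0.2673]
tool_rot: [0.114, 0.993, 0.0, -0.001]
ft_force: [0.2, -0.1, -4.7]
grip_width: 0.0102
grasp_force: 60.3
[-0.4862  0.1634  0.0579  1.4679 -0.0004 -0.2575]
rot [ 0.0003 -0.0026  0.0017] shift [-0.0014  0.0293  0.0293] clock 19.375 pos [ 0.4148 -0.2194  0.2673] f [ 0.1792 -0.0786 -4.7057] w 0.010158346207948928
rot [ 0.2621 -0.0023  0.002 ] shift [-0.0014  0.0409  0.0137] clock 19.375 pos [ 0.4148 -0.2194  0.2673] f [ 0.1792 -0.0786 -4.7057] w 0.010158346207948928
rot [ 0.5239 -0.0021  0.0023] shift [-0.0014  0.056   0.0016] clock 19.375 pos [ 0.4148 -0.2194  0.2673] f [ 0.1792 -0.0786 -4.7057] w 0.010158346207948928
rot [ 0.7857 -0.0018  0.0026] shift [-0.0014  0.0738 -0.0061] clock 19.375 pos [ 0.4148 -0.2194  0.2673] f [ 0.1792 -0.0786 -4.7057] w 0.010158346207948928
rot [ 0.9602 -0.0016  0.0028] shift [-0.0014  0.0865 -0.0086] clock 19.375 pos [ 0.4148 -0.2194  0.2673] f [ 0.1792 -0.0786 -4.7057] w 0.010158346207948928
scene [331.0804 217.3975] 123 (np.float64(323.2682926829268), np.float64(216.2439024390244))
top [341.0401 209.4251] 57 (np.float64(340.9473684210526), np.float64(209.59649122807016))
```

```bash
python3 jog.py '[[0.13,0,0,-0.001,0.02,0.005,0.005],[0.26,0,0,-0.001,0.041,0.012,0.005],[0.39,0,0,-0.001,0.048,0.006,0.005],[0.52,0,0,-0.001,0.056,0.002,0.005],[0.65,0,0,-0.001,0.065,-0.003,0.005],[0.78,0,0,-0.001,0.074,-0.006,0.005],[0.87,0,0,-0.001,0.081,-0.008,0.005],[0.87,0,0,-0.001,0.081,-0.008,0.005]]'
python3 -c "
from h import *
go(tcp(*lip(-120,202,50),50),-13.2,-50);print(bot.get_obs()['joint_pos'])"
```

```text
clock: 20.48
eef_pos: [0.4356, -0.1402, 0.2749]
tool_rot: [0.103, 0.901, -0.418, -0.049]
ft_force: [0.2, -0.6, -0.9]
grip_width: 0.0103
grasp_force: 60.8
rot [ 0.0029 -0.0007  0.0035] shift [ 0.0009 -0.0011  0.0013] clock 20.475 pos [ 0.4356 -0.1402  0.2749] f [ 0.1651 -0.635  -0.8917] w 0.010345213441659808
[ 0.204   0.3682  0.0217  1.6876 -0.7656  0.6206]
```

```bash
python3 jog.py '[[0.1,0,0,0,0,-0.01,0.005],[0.15,0,0,0,0,-0.01,0.005],[0.15,0,0,0,0,-0.01,0.005],[0.15,0,0,0,0,-0.01,0.005],[0.15,0,0,0,0,-0.01,0.005],[0.15,0,0,0,0,-0.01,0.005]]'
python3 - <<'E'
from h import *
im=bot.camera("scene")[:,:,::-1];cv2.imwrite("pics/s4.png",im)
im2=bot.camera("top")[:,:,::-1];cv2.imwrite("pics/t4.png",im2)
print(bot.get_obs()["ft_force"])
E
```

```text
clock: 21.22
eef_pos: [0.4363, -0.1341, 0.2838]
tool_rot: [0.101, 0.867, -0.485, -0.056]
ft_force: [-0.4, 0.8, -2.5]
grip_width: 0.01
grasp_force: 60.9
[-0.116  -0.233  -1.2743]
```

The load on the wrist dropped to the pan's own weight, so the tubes have left the pan. I'll level the pan and retreat.

```bash
python3 -c "
from h import *
for t,y,z in((40,-135,300),(20,-175,300),(0,-215,300)): go(tcp(y,z,t),-13.2,-t)"
```

```text
rot [-0.3212  0.0007 -0.0005] shift [ 0.0002 -0.01    0.0245] clock 21.325 pos [ 0.4363 -0.1339  0.2836] f [-0.116  -0.233  -1.2743] w 0.010399300365463313
rot [-0.6703  0.0008 -0.0004] shift [ 0.0002 -0.0227  0.0541] clock 21.325 pos [ 0.4363 -0.1339  0.2836] f [-0.116  -0.233  -1.2743] w 0.010399300365463313
rot [-1.0194  0.0008 -0.0003] shift [ 0.0002 -0.0375  0.0812] clock 21.325 pos [ 0.4363 -0.1339  0.2836] f [-0.116  -0.233  -1.2743] w 0.010399300365463313
```

```bash
python3 jog.py '[[-0.16,0,0,0,-0.005,0.012,0.005],[-0.32,0,0,0,-0.01,0.024,0.005],[-0.5,0,0,0,-0.017,0.04,0.005],[-0.67,0,0,0,-0.023,0.054,0.005],[-0.85,0,0,0,-0.03,0.068,0.005],[-1.02,0,0,0,-0.038,0.081,0.005],[-1.02,0,0,0,-0.038,0.081,0.005]]'
python3 - <<'E'
from h import *
go([.430,-.3744,.18],-9.2)
t0=cv2.imread("pics/top0.png");im=bot.camera("top")[:,:,::-1];cv2.imwrite("pics/t5.png",im);
# box interior polygon through hood, rows 200..222, cols 268..298
for r in range(198,226,2): print(r," ".join(f"{v:3d}" for v in im.max(2)[r,264:306:2]),"|"," ".join(f"{v:3d}" for v in t0.max(2)[r,264:306:2]))
sc=cv2.imread("pics/scene0.png");s=bot.camera("scene")[:,:,::-1]
for n in("top","scene"):print(n,[proj(n,st(x,y,z)) for x,y,z in((-52,-30,100),(52,-30,100),(-52,30,100),(52,30,100),(0,0,40))])
E
```

```text
clock: 22.2
eef_pos: [0.4139, -0.2247, 0.2735]
tool_rot: [0.119, 0.993, -0.001, -0.0]
ft_force: [-0.1, -0.3, -2.0]
grip_width: 0.0107
grasp_force: 60.7
rot [-0.0014 -0.0007 -0.0783] shift [-0.0511 -0.1415  0.0937] clock 22.2 pos [ 0.4139 -0.2247  0.2735] f [-0.1386 -0.296  -2.0341] w 0.010660166128063683
198 157 160 171 186 235 247 248 248 247 247 248 248 248 248 248 248 248 247 247 248 247 | 121 154 170 174 168 158 146 149 140 139 119 142  99 127 143 102 125 199 221 192 190
200 230 216 203 236 246 244 248 247 248 248 248 248 248 248 248 247 248 248 247 248 248 | 111 177 198 198 193 188 178 181 149 147 140 141  92 133 112  91 148 162 187 187 165
202 244 239 235 247 246 244 247 248 248 248 247 247 247 248 248 248 248 248 248 247 248 | 122 188 203 205 204 202 192 134  90 101 117 118 118 154 115 130 148 159 167 154 110
204 247 246 244 243 247 248 247 247 248 247 247 247 248 247 247 247 247 248 247 248 248 | 182 195 200 201 206 205 185  97  81  83  84  83  98 117 142 135 108 105  96  96 113
206 248 248 247 245 244 245 247 248 248 247 248 247 248 248 248 247 248 248 248 248 248 | 173 183 
[... 1243 characters left out ...]
08 111 100 109 144 165 163 164 162 161 163 163 160
222 247 248 248 248 249 249 249 249 248 247 248 247 247 247 248 247 248 245 243 240 233 | 109 106 100 120 152 130 114  92  88  80  88 104 147 164 163 165 162 162 162 162 162
224 248 248 247 248 248 248 249 249 248 249 248 248 247 248 248 248 248 248 247 245 238 | 112 112 110  92  86 101 106 140 132 120  93  89 153 160 143 151 156 160 160 163 165
top [array([285.9174, 234.2425]), array([294.1958, 212.2798]), array([271.1335, 229.965 ]), array([279.7725, 208.2407]), array([282.8938, 228.6413])]
scene [array([271.0054, 249.7634]), array([296.5686, 235.4052]), array([258.1991, 240.4065]), array([283.6232, 226.6884]), array([277.6676, 252.9077])]
```

```bash
python3 jog.py '[[0,0,-0.03,-0.02,-0.05,0,0.005],[0,0,-0.06,-0.04,-0.1,0,0.005],[0,0,-0.078,-0.051,-0.1415,0.02,0.005],[0,0,-0.078,-0.051,-0.1415,0.07,0.005],[0,0,-0.078,-0.051,-0.1415,0.12,0.005],[0,0,-0.078,-0.051,-0.1415,0.17,0.005],[0,0,-0.078,-0.051,-0.1415,0.19,0.005],[0,0,-0.078,-0.051,-0.1415,0.19,0.005]]'
python3 -c "
from h import *
go([.430,-.3744,.0707],-9.2)"
```

```text
clock: 23.3
eef_pos: [0.4331, -0.3663, 0.0809]
tool_rot: [0.074, 0.997, 0.002, -0.003]
ft_force: [-1.0, 0.4, -1.4]
grip_width: 0.0105
grasp_force: 60.7
rot [ 0.0026 -0.0057  0.0129] shift [ 0.0018 -0.0085  0.0101] clock 23.3 pos [ 0.4331 -0.3663  0.0809] f [-0.9741  0.3931 -1.362 ] w 0.010497256017405261
```

```bash
python3 jog.py '[[0,0,0,0,0,0.004,0.005],[0,0,0,0,0,0.008,0.005],[0,0,0,0,0,0.008,0.005]]'; python3 jog.py '[[0,0,0,0,0,0.002,0.005],[0,0,0,0,0,0.003,0.005],[0,0,0,0,0,0.003,0.005]]'
```

```text
clock: 23.68
eef_pos: [0.4339, -0.3699, 0.0759]
tool_rot: [0.076, 0.997, -0.0, 0.0]
ft_force: [0.4, 0.0, -2.2]
grip_width: 0.0104
grasp_force: 60.7
clock: 24.05
eef_pos: [0.4334, -0.3698, 0.0722]
tool_rot: [0.076, 0.997, 0.0, -0.0]
ft_force: [-0.5, -0.4, -1.4]
grip_width: 0.0106
grasp_force: 60.7
```

```bash
python3 jog.py '[[0,0,0,0,0,0.002,0.005],[0,0,0,0,0,0.003,0.005],[0,0,0,0,0,0.003,0.005]]'
```

```text
clock: 24.42
eef_pos: [0.4335, -0.3703, 0.0707]
tool_rot: [0.076, 0.997, -0.001, 0.0]
ft_force: [-2.4, 1.0, 5.1]
grip_width: 0.0101
grasp_force: 61.7
```

```bash
python3 jog.py '[[0,0,0,0,0,-0.001,0.03],[0,0,0,0,0,-0.001,0.06],[0,0,0,0,0,-0.001,0.06],[0,0,0,0,0,-0.001,0.06],[0,0,0,0,0,-0.06,0.06],[0,0,0,0,0,-0.12,0.06],[0,0,0,0,0,-0.18,0.06],[0,0,0,0,0,-0.21,0.06]]'
python3 -c "
from h import *
go([.3,.0,.28],-17);go([.148,.478,.28],-17)"
```

```text
clock: 25.42
eef_pos: [0.4345, -0.3705, 0.2836]
tool_rot: [0.076, 0.997, -0.002, 0.002]
ft_force: [0.0, 0.5, 0.1]
grip_width: 0.0599
grasp_force: 0.0
rot [-0.0029  0.0054  0.145 ] shift [0.189  0.3459 0.0015] clock 25.425 pos [ 0.4345 -0.3705  0.2836] f [0.0044 0.5377 0.1208] w 0.05993544148235745
rot [-0.0029  0.0054  0.145 ] shift [ 0.4115  0.7955 -0.0012] clock 25.425 pos [ 0.4345 -0.3705  0.2836] f [0.0044 0.5377 0.1208] w 0.05993544148235745
```

```bash
python3 jog.py '[[0,0,0.14,0.41,0.79,0,0.06],[0,0,0.14,0.41,0.79,0,0.06],[0,0,0.14,0.41,0.79,0,0.06],[0,0,0.14,0.41,0.79,0,0.06],[0,0,0.14,0.41,0.79,0,0.06],[0,0,0.14,0.41,0.79,0,0.06],[0,0,0.14,0.41,0.79,0,0.06],[0,0,0.14,0.41,0.79,0,0.06],[0,0,0.14,0.41,0.79,0,0.06],[0,0,0.14,0.41,0.79,0,0.06]]'
python3 jog.py '[[0,0,0,0.18,0.36,0,0.06],[0,0,0,0.18,0.36,0,0.06],[0,0,0,0.18,0.36,0,0.06],[0,0,0,0.18,0.36,0,0.06],[0,0,0,0.18,0.36,0,0.06],[0,0,0,0.18,0.36,0,0.06]]'
python3 - <<'E'
from h import *
print(bot.get_obs()["eef_pos"])
t0=cv2.imread("pics/top0.png");im=bot.camera("top")[:,:,::-1];cv2.imwrite("pics/t6.png",im);s=bot.camera("scene")[:,:,::-1];cv2.imwrite("pics/s6.png",s)
for r in range(198,240,2): print(r," ".join(f"{v:3d}" for v in im.max(2)[r,264:306:2]))
s0=cv2.imread("pics/scene0.png")
for n,a,b in(("scene",s,s0),("top",im,t0)):
    d=(cv2.blur(np.abs(a.astype(float)-b.astype(float)).max(2),(3,3))>30).astype(np.uint8)
    k,_,st_,_=cv2.connectedComponentsWithStats(d)
    print(n,[tuple(x) for x in st_[1:] if x[4]>15])
E
```

```text
clock: 26.68
eef_pos: [0.2318, 0.224, 0.2797]
tool_rot: [0.145, 0.989, 0.001, 0.001]
ft_force: [2.2, 0.8, 0.3]
grip_width: 0.0601
grasp_force: 0.0
clock: 27.42
eef_pos: [0.168, 0.5937, 0.2792]
tool_rot: [0.145, 0.989, 0.0, 0.0]
ft_force: [0.2, 0.9, 0.7]
grip_width: 0.0599
grasp_force: 0.0
[0.168  0.5937 0.2792]
198 122 151 168 172 168 155 148 146 140 137 119 141  96 127 142 102 124 198 220 194 190
200 111 175 195 198 191 184 177 181 148 148 140 139  90 134 112  93 148 160 186 186 164
202 121 187 202 203 202 199 188 134  90 100 116 116 118 151 114 129 145 158 164 153 110
204 179 196 199 201 204 204 184  94  82  85  83  83 100 114 141 135 109 105  95  95 114
206 172 184 195 201 208 204 164  78  77  85  84  86  86  84  85  85  86  86  86  87  95
208 157 164 184 199 207 190 113  75  80  87  85  84  83  85  82  84  84  88  85  89  88
210 151 155 183 198 202 184  81  70  71  83  98  95  89  86  87  88  91 102  93 108 124
212 189 192 208 212 200 133  74  51  44  49  59  67  97  98 106 106 117 135 134 148 157
214 103 130 149 189 191  92  75  45  45  45  47  44  47  77 138 155 158 161 159 159
[... 2964 characters left out ...]
32(7), np.int32(5), np.int32(27)), (np.int32(277), np.int32(235), np.int32(12), np.int32(5), np.int32(32)), (np.int32(384), np.int32(236), np.int32(4), np.int32(8), np.int32(18)), (np.int32(275), np.int32(240), np.int32(11), np.int32(4), np.int32(31)), (np.int32(355), np.int32(242), np.int32(4), np.int32(11), np.int32(25)), (np.int32(102), np.int32(296), np.int32(18), np.int32(27), np.int32(184)), (np.int32(119), np.int32(297), np.int32(33), np.int32(24), np.int32(327)), (np.int32(222), np.int32(357), np.int32(20), np.int32(11), np.int32(145)), (np.int32(182), np.int32(365), np.int32(38), np.int32(30), np.int32(666)), (np.int32(213), np.int32(396), np.int32(52), np.int32(12), np.int32(310))]
```

Run:
```python
from h import *
inv=lambda P:Ro.from_euler('z',-YAW).apply(P-SO)*1000
for p in((279,222),(286,223),(289,221)):
    print(p,[inv(plane("top",p,z)).round() for z in(.03,.05,.07,.1)])
a=cv2.imread("pics/s3.png").astype(float);b=cv2.imread("pics/s6.png").astype(float)
d=cv2.blur(np.abs(a-b).max(2),(3,3))[205:295,215:340]>25;ys,xs=np.where(d);print("diff stand region since home",len(xs),list(zip(xs+215,ys+205))[:40])
h=cv2.cvtColor(cv2.imread("pics/s6.png"),cv2.COLOR_BGR2HSV);h0=cv2.cvtColor(cv2.imread("pics/scene0.png"),cv2.COLOR_BGR2HSV)
ht=cv2.cvtColor(cv2.imread("pics/t6.png"),cv2.COLOR_BGR2HSV);ht0=cv2.cvtColor(cv2.imread("pics/top0.png"),cv2.COLOR_BGR2HSV)
E0={}
for k,H,(x0,x1,y0,y1) in(("s0",h0,(355,405,270,312)),("s6",h,(355,405,270,312)),("t0",ht0,(365,390,215,255)),("t6",ht,(365,390,215,255))):
    pts=np.argwhere(cv2.inRange(H,(3,110,70),(18,255,255))[y0:y1,x0:x1])[:,::-1]+[x0,y0];c=pts.mean(0);v=np.linalg.svd(pts-c)[2][0];v=v*np.sign(-v[1]);s=(pts-c)@v;E0[k]=(c,c+v*s.min(),c+v*s.max());print(k,len(pts),E0[k])
for i in "06": print([tri(E0["s"+i][j],E0["t"+i][j])[0] for j in range(3)])
```

```text
(279, 222) [array([30., 27., 30.]), array([19., 23., 50.]), array([ 8., 19., 70.]), array([ -9.,  13., 100.])]
(286, 223) [array([34., -2., 30.]), array([23., -5., 50.]), array([12., -9., 70.]), array([ -5., -15., 100.])]
(289, 221) [array([ 47., -10.,  30.]), array([ 36., -14.,  50.]), array([ 25., -18.,  70.]), array([  8., -23., 100.])]
diff stand region since home 1141 [(np.int64(238), np.int64(205)), (np.int64(239), np.int64(205)), (np.int64(240), np.int64(205)), (np.int64(241), np.int64(205)), (np.int64(242), np.int64(205)), (np.int64(243), np.int64(205)), (np.int64(244), np.int64(205)), (np.int64(245), np.int64(205)), (np.int64(246), np.int64(205)), (np.int64(247), np.int64(205)), (np.int64(248), np.int64(205)), (np.int64(249), np.int64(205)), (np.int64(250), np.int64(205)), (np.int64(251), np.int64(205)), (np.int64(252), np.int64(205)), (np.int64(253), np.int64(205)), (np.int64(263), np.int64(205)), (np.int64(264), np.int64(205)), (np.int64(265), np.int64(205)), (np.int64(266), np.int64(205)), (np.int64(267), np.int64(205)), (np.int64(268), np.int64(205)), (np.int64(269), np.
[... 452 characters left out ...]
4(206)), (np.int64(252), np.int64(206)), (np.int64(263), np.int64(206)), (np.int64(264), np.int64(206))]
s0 144 (array([379.7083, 292.0694]), array([369.9634, 300.8495]), array([388.8497, 283.8332]))
s6 140 (array([378.8643, 290.7286]), array([369.3098, 299.2237]), array([388.3008, 282.3384]))
t0 63 (array([376.8889, 236.3968]), array([375.1692, 246.0302]), array([378.5797, 226.925 ]))
t6 57 (array([375.8421, 234.7895]), array([374.1111, 245.0188]), array([377.3481, 225.8897]))
[array([ 0.429 , -0.3762,  0.1006]), array([ 0.3873, -0.3692,  0.0982]), array([ 0.4706, -0.3831,  0.1023])]
[array([ 0.4354, -0.3718,  0.099 ]), array([ 0.391 , -0.3652,  0.099 ]), array([ 0.4757, -0.3787,  0.1014])]
```

Run:
```python
from h import *
a=cv2.imread("pics/s3.png").astype(float);b=cv2.imread("pics/s6.png").astype(float)
d=cv2.blur(np.abs(a-b).max(2),(3,3))[238:295,248:335];ys,xs=np.where(d>20);print(len(xs),d.max(),(xs.min()+248,xs.max()+248,ys.min()+238,ys.max()+238) if len(xs) else "")
g=b.min(2).astype(int)
for r in range(236,264,3): print(r,g[r,244:290:2],"|",a.min(2).astype(int)[r,244:290:2])
print(bot.get_obs()["clock"],bot.get_obs()["ft_force"],bot.get_obs()["joint_vel"].round(3))
```

```text
249 110.66666666666666 (np.int64(248), np.int64(277), np.int64(246), np.int64(282))
236 [66 65 64 65 42 59 60 52 55 53 55 56 54 55 52 53 56 54 47 40 73 30 22] | [72 71 70 67 45 59 61 54 57 57 61 63 55 54 56 54 54 55 45 45 76 32 23]
239 [ 67  68  69  65  55  24  35  47  54  54  52  54  56  55  56  53  57  58
  52  44  46  84 104] | [71 74 75 70 59 25 36 54 59 55 55 59 58 52 52 52 55 55 53 48 50 84 95]
242 [ 63  70  69  70  55  56  53  43  34  48  54  55  58  56  54  55  56  53
  56  51  40  62 108] | [69 77 75 74 58 58 48 35 33 53 58 57 61 55 52 53 57 54 56 51 45 62 98]
245 [ 13  33  62  69  60  42  37  31  34  25  32  45  53  55  57  55  55  56
  53  58  57  54 100] | [21 39 66 73 67 47 36 35 34 28 34 55 59 60 58 57 52 56 54 58 55 49 97]
248 [ 58  25  18  38  49  65  51  29  28  32  52 125 133  74  70  76  65  51
  52  50  51  49  47] | [53 18 14 33 35 42 35 29 26 31 46 26 32 54 48 37 34 42 56 55 55 53 54]
251 [146 121  60  22  17  36  42  28  30  27  26  34  71  76  52  38  27  34
  57  56  58  54  51] | [105  77  37  16   8  25  33  29  31  30  29  35  37  29  29  31  31  36
  55  
[... 176 characters left out ...]
0  28  31  34
  56  54  56  58  56]
257 [ 54  38  62  96 171 128  53  26  28  28  27  28  29  27  24  27  25  34
  57  58  57  59  54] | [ 50  40  70  98 115  82  34  28  31  27  27  31  28  29  29  26  29  35
  54  59  55  55  55]
260 [111 103  50  45  68 106 130  74  24  26  28  26  28  27  26  28  24  35
  56  57  57  57  58] | [ 68  67  46  47  74 100 118  73  29  29  29  27  29  30  27  31  26  34
  55  53  55  54  57]
263 [ 85  88  88  81  39  49  75  97 103  65  25  27  29  28  26  28  30  38
  54  57  56  55  54] | [ 54  55  55  52  38  43  75  99 109  70  26  27  24  31  23  32  33  39
  54  54  55  54  54]
27.525 [ 0.248  -0.4262 -1.2724] [-0.041 -0.111 -0.117  0.039 -0.029 -0.021]
```

Run:
```python
from h import *
b=cv2.imread("pics/s6.png").max(2).astype(int);a=cv2.imread("pics/s3.png").max(2).astype(int)
print("cols",*range(258,286))
for r in range(243,256): print(r,*[f"{v:3d}" for v in b[r,258:286]])
t=cv2.imread("pics/t6.png").max(2).astype(int);print("top cols",*range(272,294))
for r in range(208,228): print(r,*[f"{v:3d}" for v in t[r,272:294]])
inv=lambda P:Ro.from_euler('z',-YAW).apply(P-SO)*1000
for p in((267,248),(272,249),(276,247)): print(p,[inv(plane("scene",p,z)).round() for z in(.03,.045,.06,.075,.089)])
for p in((279,223),(287,224),(278,218),(287,219)): print(p,[inv(plane("top",p,z)).round() for z in(.03,.045,.06,.075,.089)])
print("box rim top",[proj("scene",st(x,y,89)) for x,y in((-55,-35),(-55,33))],"hood low",[proj("scene",st(-52,y,100)) for y in(-32,32)])
```

```text
cols 258 259 260 261 262 263 264 265 266 267 268 269 270 271 272 273 274 275 276 277 278 279 280 281 282 283 284 285
243  38  31  27  31  44  63  63  62  58  63  64  65  63  63  63  61  62  61  60  62  64  62  64  64  62  57  48  46
244  39  36  26  30  34  44  54  58  58  61  64  63  62  66  63  62  61  62  61  62  66  64  61  65  66  65  59  54
245  34  37  39  33  27  31  34  40  50  54  60  62  60  62  64  62  62  64  62  62  64  61  60  62  64  65  63  61
246  27  34  42  37  34  30  24  31  47  69  72  63  59  62  61  60  63  63  64  62  63  65  59  58  58  62  62  63
247  27  30  30  36  39  35  35  65 101 135 128  90  67  60  65  67  69  70  77  76  67  63  60  59  60  56  60  58
248  31  29  30  29  33  38  61 116 156 169 166 124  89  75  83  89  93  88  80  73  59  57  57  56  57  58  59  59
249  29  31  28  31  26  35  51  99 135 158 162 147 116  98 101  97  91  80  65  50  48  54  56  58  60  59  65  58
250  30  29  31  30  23  30  34  53  80 110 132 135 118 105  90  80  67  55  42  34  39  54  60  61  63  64  64  61
251  29  29  32  29  28  31  29  29  40  59  86 100  94
[... 2866 characters left out ...]
24., -20.,  89.])]
(279, 223) [array([25., 25., 30.]), array([17., 22., 45.]), array([ 9., 19., 60.]), array([ 1., 16., 75.]), array([-7., 13., 89.])]
(287, 224) [array([31., -7., 30.]), array([ 23., -10.,  45.]), array([ 15., -13.,  60.]), array([  6., -15.,  75.]), array([ -2., -18.,  89.])]
(278, 218) [array([46., 37., 30.]), array([38., 34., 45.]), array([30., 30., 60.]), array([21., 27., 75.]), array([13., 24., 89.])]
(287, 219) [array([53.,  0., 30.]), array([45., -3., 45.]), array([36., -5., 60.]), array([28., -8., 75.]), array([ 20., -11.,  89.])]
box rim top [array([271.3946, 253.831 ]), array([256.9327, 243.1667])] hood low [array([271.4428, 250.0828]), array([257.7825, 240.102 ])]
```

```bash
python3 jog.py '[[0,0,0,0,0,0,0.06],[0,0,0,0,0,0,0.06],[0,0,0,0,0,0,0.06]]'; python3 -c "
from workcell import bot
print(bot.job_done())"
```

```text
clock: 27.9
eef_pos: [0.1693, 0.5906, 0.2812]
tool_rot: [0.146, 0.989, 0.001, 0.0]
ft_force: [-0.2, -0.5, -0.7]
grip_width: 0.0598
grasp_force: 0.0
the job is handed in; nothing more can be done
None
```

I handed the job in at 27.9 s and got no verdict back. The box is home against the stop and the empty pan stands upright about 6 mm from where it started; two tubes show in the box, the wrist weight says all three left the pan, and nothing else appears to have moved.

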